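# Third hand: clear the drilling scrap, then hold a bracket to the panel frame

### The arm

A 7-joint arm with a two-finger parallel gripper is mounted at the origin on the work surface. World frame = base frame: x ahead of the robot, y to its left, z up, the work surface at z = 0. Lengths are in m, angles in degrees, forces in N, time in s.
With the tool pointing down it reaches from about 0.375 to 0.925 m from the base axis. Payload 3.1 kg.
Tool frame: the origin (TCP) lies midway between the tips of the shut fingers; the grasp point (between the pads) lies 19 mm behind it; z points along the fingers, y is the direction in which the jaws open and shut (so a half turn about z gives the same grasp; the last joint's range is limited). The gripper opens to 85 mm and grips with 20 to 120 N. Pads are 22 mm wide; open, the fingers measure 114 mm over their backs; the gripper's body (76 mm by 85 mm) begins 54 mm behind the grasp point. The pads swing forward as they close: fully open they stand 13 mm farther back than shut.
Start: joints at [-76.65, 21.939, 2.515, 91.553, -1.026, 66.532, -2.859], TCP at [0.211, 0.615, 0.21] pointing down, gripper open.
Joint ranges: [-149.38, 149.38], [-23.57, 123.04], [-84.95, 90], [0, 143.3], [-89.99, 269.99], [3.08, 112.72], [-163.45, 163.45]. Speed limits (degrees/s): [159.86, 159.86, 180, 180, 180, 180, 180].

### API

Orientations are given as a 3x3 rotation matrix whose columns are the frame's x, y, z axes.
In Python, from cell import ctrl, viewer, finder gives the robot as it stands.
- The arm moves only by the tool drive_tool, never from a script. Its argument "rows" is a list of rows, each a list of 7 numbers: the shift along the tool's x, y, z in m, then the turn, a rotation vector about the tool's x, y, z in degrees, then the opening, from -1 (shut) to 1 (fully open), so that 0 is half open. A call has 1 to 8 rows; each row shifts and turns the commanded pose from where the row before left it, along the tool's axes as they then stand; what a row does not reach is not made up. A row lasts 1/10 s, in which the tool goes at most 50 mm and 8.59 degrees, less where a joint would pass 70% of its speed; a pose out of reach is approached as far as the arm can. A call with a gripper value outside its range is refused whole. The fingers move at their own pace and stop on an object; the grip force is fixed at half the most. Time passes only in rows, so rows that do not move let the fingers close. It gives the time, the measured TCP pose, the force and the opening at its end, in the units of the state.
- ctrl.state(): the state, without advancing time (a new reading comes with each control period).
- viewer.camera(name): name is "scene" or "side" or "wrist"; returns a dict with "image" (480x640x3 uint8, red, green, blue), "K" (3x3 intrinsics, pixels), "origin" and "rotation" of the camera in the world. Camera axes: x right, y down, z forward; pixel columns grow to the right and rows downward; lengths in m; the calibration is good to about 2 mm. A picture is of the moment at which its call begins. There is no depth.
- ctrl.job_done(): hands the job in, once; it reports no verdict.
Trained networks look in a picture, given as the dict that the camera call returned (one of the last four; its "shot" number tells which), for a name from the list of things; names that differ only in an ending like _2 or _b are one class to them, and where a whole thing is asked for, a point or a joint stands for the part that bears it (a point fixed in the world has none). Each returns a list of dicts, best first, with "conf" (0 to 1); they miss things now and then, are a little off and sometimes report something else, mostly with a low value. They report only what shows in the picture. A call takes as long as a camera call.
- finder.spot_in(thing, picture): "point" ([column, row] in pixels, amid what is visible of it).
- finder.regions_of(thing, picture): "mask" (480x640 bool, what is visible of it) and "point" ([column, row] in pixels, amid what is visible of it).
- finder.place_of(thing, picture): "point" ([column, row] in pixels: a listed point, or the origin of a listed thing).
The state is a dict: "time": time; "joint_positions": joint angles; "qd": joint speeds; "joint_torque": joint torques, N m; "eef_pos": TCP position; "tool_rot": TCP orientation; "ft_force": force on the tool from outside, world axes, zero at the start; "ft_torque": the same for the moment, N m; "width": finger opening in m.
Only numpy, scipy, OpenCV 4.12 (cv2) and the standard library are available. Lean on these libraries where they do the work, as an engineer would, in place of code of your own. Each camera call takes 0.05 s, during which the arm holds its last target.

### The job

The framed instrument panel lies on its back on the bench and I am about to bolt a bracket to its far rail. First clear the drill slug and the bar offcut off the panel into the red scrap tray; then slide or set the gusseted bracket flat on the panel, upright flange squarely against the far rail and midway between the two white paint lines, easing it up without ramming the rail, and be my third hand: press it to the rail with a steady push of about 12 newtons (5 to 20 will do) and finish still pressing, without letting up. Leave the small valve, the spray can, the paint marker and the box of bolts where they are.

Things in the scene. Friction and masses are not known exactly. Their poses are not given: they have to be found in the camera images.
- marks: The bracket's place. Origin on the panel's top face (level, 10 mm above the bench), at the foot of the far rail's inner face, midway between two white paint lines (93 mm apart, 3 mm wide, running 78 mm out from the rail over the panel, and up and over the rail). x points square into the rail, away from the robot; y along the rail to the left; z up. Fixed.
- rail: Far rail of the frame: rigid, fixed, tan steel tube 40 mm wide (x), 420 mm long (y), 60 mm high; inner face at x = -20 mm, standing 50 mm above the panel. Origin at the centre of its underside on the bench; axes as marks. The frame encloses a dark green panel, 260 (x) x 340 (y) mm; near and side rails are the same tube. Dark discs on the panel are flat.
- bracket: Gusseted steel angle, yellow zinc-plated, 0.35-0.65 kg, loose on the panel, upright flange to the far rail, turned up to 30 deg. Origin: centre of base underside; x to the flange, z up. Base 75 (x) x 80 (y) x 6 mm; flange 6 mm thick, 80 wide, 40 high, flat back face at x = +37.5 mm; web 10 mm thick in the plane y = 0, x = -30 to +31.5 mm, top edge sloping from 36 mm high at the flange to 14.
- bracket_mid (a point): Pinching point in the middle of the bracket's web (fingers close along y): 20 mm above the base's underside, x = +12.5 mm, y = 0 of the bracket, so 25 mm from the flange's back face; same axes as the bracket. The web is 29 mm high there. Sliding on the panel takes 1 to 2.5 N of a push. When the bracket is home this point is at x = -25 mm, y = 0, z = 20 mm of marks.
- slug_mid (a point): Drill slug: bright steel disc, 26 mm diameter, 14 mm high, 60 g, lying flat on the panel; the point is its centre.
- offcut_mid (a point): Bar offcut: bright steel block 30 mm (x) x 20 mm (y) x 20 mm high, 90 g, lying on the panel; the point is its centre.
- scrap: Red open scrap tray, 150 (x) x 120 (y) x 60 mm high, 4 mm walls and floor; origin at the centre of its underside on the bench. Fixed. It stands to the left or to the right of the frame; a grey tray of the same size, full of brass fittings, stands on the other side.
- valve: Small brass needle valve with a black knob, standing on the panel beside the bracket's place, 28 mm diameter, 36 mm high; origin at the centre of its foot. Leave alone.
- spray: Grey and red spray can standing on the bench beyond the frame on the left, 65 mm diameter, 180 mm high; origin at its foot. Leave alone.
- marker: White paint marker, 12 mm diameter, 130 mm long, lying on the bench beyond the frame. Leave alone.
- boltbox: Cardboard box of bolts, 45 x 110 x 50 mm high, on the bench beyond the frame on the right. Leave alone.

How it is judged:
By the outcome, as a careful person would: the job done as asked, in the order asked, and still so for the second after the job is handed in, while the arm keeps its last pose, push and grip.
It also fails if it takes over 72 s, if anything falls off the work surface, if the arm or the gripper's body presses on something with over 40 N, if the wrist force passes 120 N, or if a joint passes its speed limit or range.

## Working session

There is one attempt and no reset: what is moved stays moved. The work goes in short steps, Python scripts to look and compute and a tool call to move; the robot and the scene stay as the last step left them, time stands still between calls to the robot, and variables do not carry over. Pictures are saved under pics/ and viewed, and the job is handed in when it is done.

Besides the shell and the picture viewer there is one more tool, called as name([rows], argument=value, ...), one row to a line, values as JSON. drive_tool: Moves the arm, as the interface text tells. Its arguments: {"type":"object","properties":{"rows":{"type":"array","items":{"type":"array","items":{"type":"number"}}}},"required":["rows"]}

```bash
ls; mkdir -p pics
cat > h.py <<'E'
import numpy as np, cv2
from cell import ctrl, viewer, finder
def save(p,n): cv2.imwrite('pics/'+n+'.png', cv2.cvtColor(p['image'],cv2.COLOR_RGB2BGR))
def ray(p,px,z):
    K=np.array(p['K']);R=np.array(p['rotation']);o=np.array(p['origin'])
    d=R@np.linalg.solve(K,[px[0],px[1],1.]); return o+d*(z-o[2])/d[2]
def proj(p,X):
    K=np.array(p['K']);R=np.array(p['rotation']);o=np.array(p['origin'])
    c=K@(R.T@(np.asarray(X)-o)); return c[:2]/c[2]
E
python3 - <<'E'
from h import *
np.set_printoptions(precision=4,suppress=True)
s=ctrl.state(); print(s)
for n in ['scene','side','wrist']:
    p=viewer.camera(n); save(p,n+'0'); print(n,p['origin'],p['rotation'],p['K'])
    for t,z in [('marks',.01),('bracket',.01),('bracket_mid',.03),('slug_mid',.017),('offcut_mid',.02),('scrap',0),('valve',.01),('rail',0)]:
        r=finder.place_of(t,p)
        print(t,[(np.round(q['point'],1),round(q['conf'],2),ray(p,q['point'],z).round(4)) for q in r[:2]])
E
```

```text
pics
{'time': 0.0, 'joint_positions': array([-76.6502,  21.9927,   2.5109,  91.6489,  -1.0244,  66.5313,
        -2.8593]), 'qd': array([0.0067, 0.0228, 0.0636, 0.0634, 0.0011, 0.0367, 0.1133]), 'joint_torque': array([ -0.0002, -43.3452,   1.0246, -24.9516,   0.0106,   0.0111,
         0.    ]), 'eef_pos': array([0.2108, 0.6138, 0.2089]), 'tool_rot': array([[-0.9458,  0.3247, -0.0007],
       [ 0.3247,  0.9458, -0.0025],
       [-0.0002, -0.0026, -1.    ]]), 'ft_force': array([-0.422 ,  0.4035,  0.569 ]), 'ft_torque': array([-0.0111,  0.0213,  0.0172]), 'width': 0.08545134240937874}
scene [ 0.9946 -0.4083  0.8133] [[ 0.7336  0.5464 -0.4041]
 [ 0.6794 -0.6016  0.42  ]
 [-0.0136 -0.5827 -0.8126]] [[461.311    0.     323.983 ]
 [  0.     461.311  238.4976]
 [  0.       0.       1.    ]]
marks [(array([461.8, 194.6]), 0.59, array([0.7446, 0.3096, 0.01  ])), (array([342.4, 275.2]), 0.43, array([ 0.6849, -0.0351,  0.01  ]))]
bracket [(array([312. , 202.3]), 0.85, array([0.5062, 0.0629, 0.01  ])), (array([138.8, 317.2]), 0.62, array([ 0.4582, -0.3687,  0.01  ]))]
bracket_mid [(array([316.3,
[... 1138 characters left out ...]
0.77, array([0.5236, 0.0632, 0.03  ]))]
slug_mid [(array([303.8, 240.1]), 0.74, array([0.6525, 0.0777, 0.017 ])), (array([336.4, 271.7]), 0.58, array([ 0.6098, -0.0628,  0.017 ]))]
offcut_mid [(array([321.1, 253. ]), 0.63, array([0.6371, 0.0076, 0.02  ]))]
scrap [(array([412. , 393.1]), 0.66, array([ 0.4539, -0.3687,  0.    ]))]
valve []
rail [(array([353.2, 256. ]), 0.9, array([ 0.7009, -0.0361,  0.    ]))]
wrist [0.1476 0.6366 0.3726] [[ 0.3243  0.9116  0.2525]
 [ 0.9459 -0.3128 -0.0856]
 [ 0.0009  0.2666 -0.9638]] [[388.1596   0.     320.7346]
 [  0.     388.1596 234.0029]
 [  0.       0.       1.    ]]
marks []
bracket []
bracket_mid []
slug_mid []
offcut_mid []
scrap []
valve []
rail []
```

View pics/scene0.png

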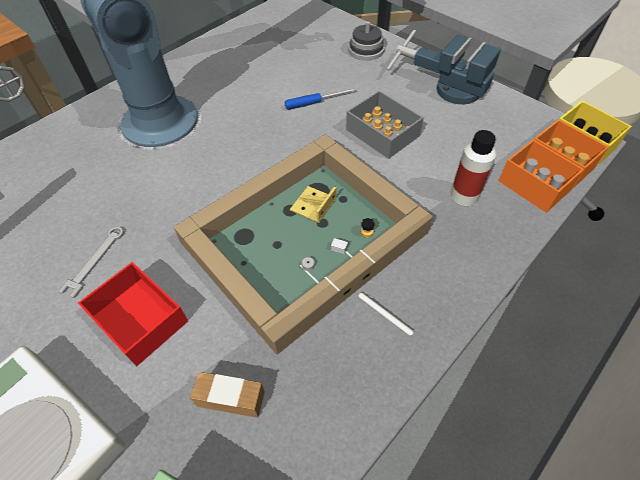

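View pics/side0.png

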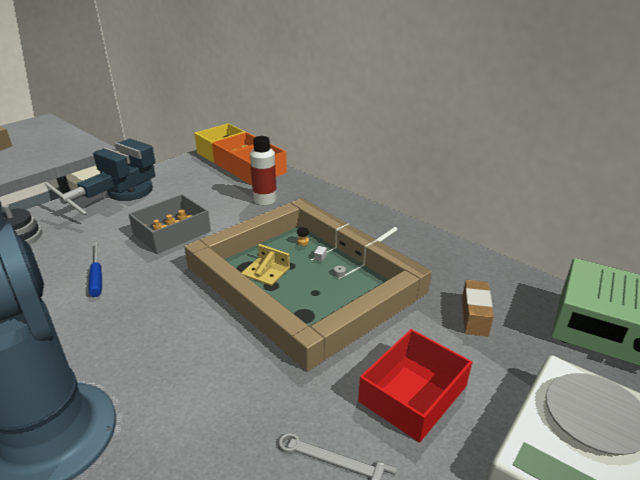

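Run:
```python
from h import *
np.set_printoptions(precision=4,suppress=True)
p=viewer.camera('scene')
c=[ray(p,x,.06) for x in [(176,231),(275,337),(433,213),(326,137)]]
for i in range(4):
    d=c[(i+1)%4]-c[i]; print(c[i],np.linalg.norm(d),np.degrees(np.arctan2(d[1],d[0])))
im=p['image'][120:360,160:450]; q=dict(p); cv2.imwrite('pics/scz.png',cv2.resize(cv2.cvtColor(im,cv2.COLOR_RGB2BGR),None,fx=2.5,fy=2.5,interpolation=cv2.INTER_CUBIC))
```

```text
[ 0.3832 -0.2085  0.06  ] 0.3181117107977129 -4.168820422436543
[ 0.7004 -0.2316  0.06  ] 0.41570425132773753 84.01744635087314
[0.7438 0.1818 0.06  ] 0.32337829122388556 176.25392955602794
[0.4211 0.203  0.06  ] 0.4131855170904262 -95.2642842326898
```

View pics/scz.png

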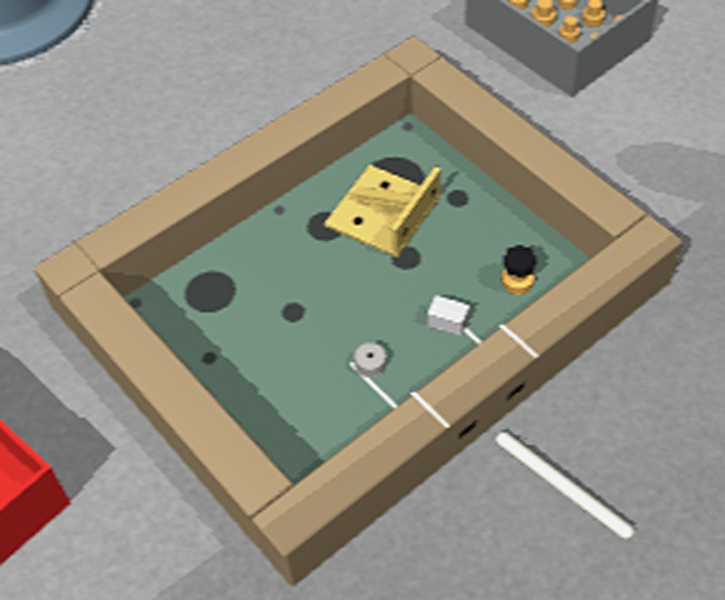

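drive_tool([
  [-0.031,-0.03,-0.01,0,0,0,1],
  [-0.031,-0.03,-0.01,0,0,0,1],
  [-0.031,-0.03,-0.01,0,0,0,1],
  [-0.031,-0.03,-0.01,0,0,0,1],
  [-0.031,-0.03,-0.01,0,0,0,1],
  [-0.031,-0.03,-0.01,0,0,0,1],
  [-0.031,-0.03,-0.01,0,0,0,1],
  [-0.031,-0.03,-0.01,0,0,0,1],
])

```text
time: 2.2
eef_pos: [0.3684, 0.3055, 0.291]
tool_rot: [[-0.946, 0.325, 0.0], [0.325, 0.946, 0.001], [-0.0, 0.001, -1.0]]
ft_force: [1.6, 0.3, 0.5]
width: 0.0853
```

drive_tool([
  [-0.031,-0.03,-0.01,0,0,0,1],
  [-0.031,-0.03,-0.01,0,0,0,1],
  [-0.031,-0.03,0,0,0,0,1],
  [-0.031,-0.03,0,0,0,0,1],
  [-0.031,-0.03,0,0,0,0,1],
  [-0.031,-0.03,0,0,0,0,1],
  [-0.031,-0.03,0,0,0,-7,1],
  [-0.031,-0.03,0,0,0,-7,1],
])

```text
time: 3.0
eef_pos: [0.5277, 0.0027, 0.3108]
tool_rot: [[-0.996, 0.09, 0.001], [0.09, 0.996, 0.001], [-0.001, 0.001, -1.0]]
ft_force: [0.4, 0.2, -0.1]
width: 0.0854
```

Run:
```python
from h import *
np.set_printoptions(precision=4,suppress=True)
s=ctrl.state(); print(s['time'],s['eef_pos'],s['tool_rot'],s['ft_force'])
p=viewer.camera('wrist'); save(p,'w1')
for t,z in [('marks',.01),('bracket',.01),('bracket_mid',.03),('slug_mid',.017),('offcut_mid',.02),('scrap',0),('valve',.01),('rail',0)]:
        r=finder.place_of(t,p)
        print(t,[(np.round(q['point'],1),round(q['conf'],2),ray(p,q['point'],z).round(4)) for q in r[:2]])
```

```text
3.0 [0.5277 0.0027 0.3108] [[-0.9959  0.0903  0.0007]
 [ 0.0903  0.9959  0.0011]
 [-0.0006  0.0011 -1.    ]] [ 0.4036  0.1642 -0.0519]
marks []
bracket [(array([368.2, 167.6]), 0.78, array([0.5127, 0.0611, 0.01  ]))]
bracket_mid [(array([372. , 175.3]), 0.93, array([0.5195, 0.0626, 0.03  ]))]
slug_mid [(array([270.5, 259.3]), 0.73, array([ 0.6136, -0.067 ,  0.017 ]))]
offcut_mid [(array([334.3, 266.6]), 0.95, array([0.6293, 0.0111, 0.02  ]))]
scrap [(array([  7.2, 148. ]), 0.91, array([ 0.4521, -0.3642,  0.    ]))]
valve [(array([389.3, 276.7]), 0.67, array([0.653, 0.08 , 0.01 ]))]
rail [(array([309.5, 318.6]), 0.59, array([ 0.7078, -0.028 ,  0.    ]))]
```

View pics/w1.png

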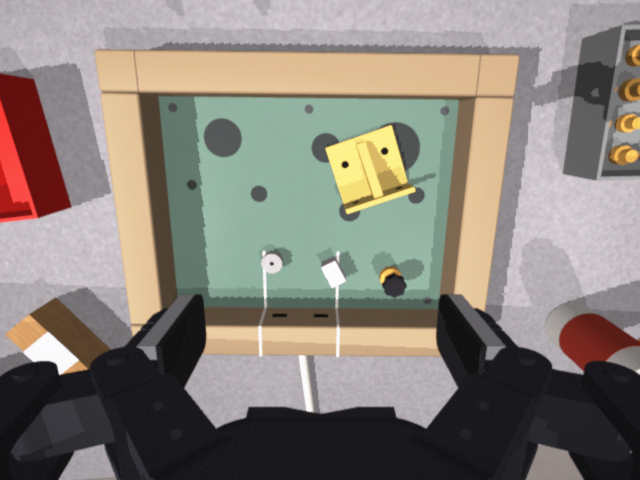

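Run:
```python
from h import *
im=cv2.imread('pics/w1.png'); 
z=cv2.resize(im[230:365,210:430],None,fx=3.6,fy=3.6,interpolation=cv2.INTER_CUBIC);cv2.imwrite('pics/w1z.png',z)
z=cv2.resize(im[115:225,310:430],None,fx=5,fy=5,interpolation=cv2.INTER_CUBIC);cv2.imwrite('pics/w1b.png',z)
```

```text
(no output)
```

View pics/w1z.png

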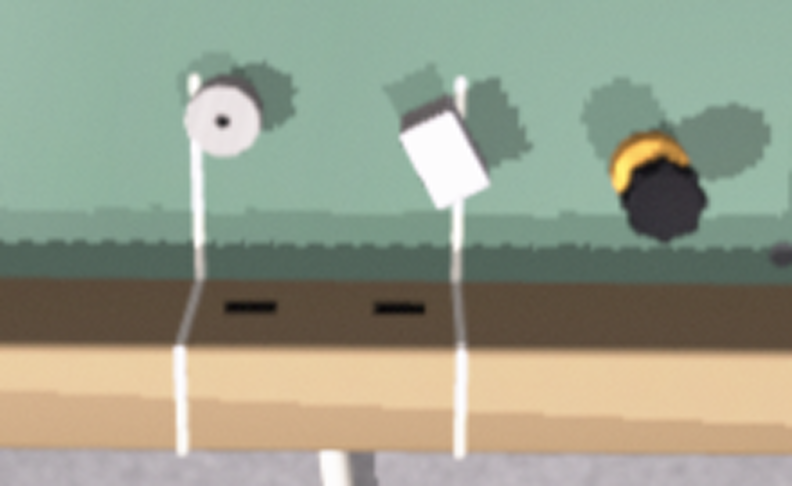

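View pics/w1b.png

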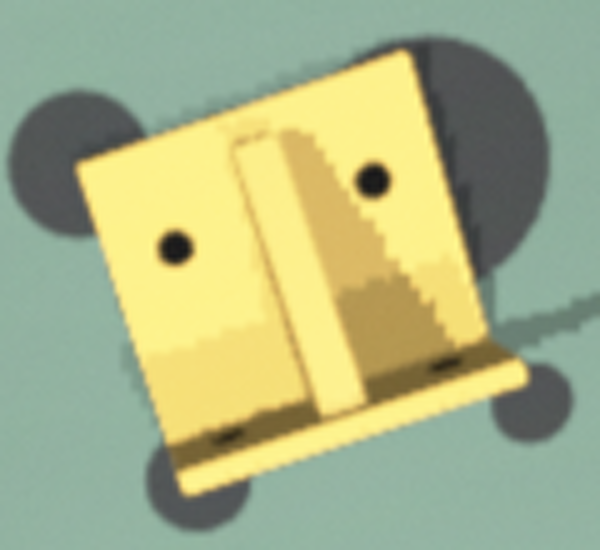

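Run:
```python
from h import *
np.set_printoptions(precision=4,suppress=True)
p=viewer.camera('wrist')
a=lambda u,v:((u+.5)/3.6-.5+210,(v+.5)/3.6-.5+230)
b=lambda u,v:((u+.5)/5-.5+310,(v+.5)/5-.5+115)
L,R=ray(p,a(200,280),.01),ray(p,a(457,283),.01); Le,Re=ray(p,a(195,74),.01),ray(p,a(461,79),.01)
ang=lambda d:np.degrees(np.arctan2(d[1],d[0]))
print('feet',L,R,np.linalg.norm(R-L),'mid',(L+R)/2,'yaw',ang(R-L)-90, ang(L-Le),ang(R-Re),np.linalg.norm(L-Le),np.linalg.norm(R-Re))
T=[ray(p,a(180,346),.06),ray(p,a(461,348),.06)];print('top',T,ang(T[1]-T[0])-90)
# rail long lines: foot edge
f1,f2=ray(p,a(0,277),.01),ray(p,a(780,287),.01);print('foot',f1,f2,ang(f2-f1)-90)
# far rail top outer edge in w1: (131,357)-(485,352)
s=ray(p,a(223,121),.024);print('slug',s)
c=[ray(p,a(*q),.03) for q in [(401,132),(446,107),(490,184),(443,210)]]
print('off',np.mean(c,0),[np.linalg.norm(c[i]-c[(i+1)%4]) for i in range(4)],ang(c[2]-c[1]),ang(c[3]-c[0]))
B=[ray(p,b(78,165),.016),ray(p,b(410,50),.016)];F=[ray(p,b(187,496),.05),ray(p,b(528,382),.05)]
print('B',B,np.linalg.norm(B[1]-B[0]),ang(B[1]-B[0])-90,F,np.linalg.norm(F[1]-F[0]),ang(F[1]-F[0])-90)
x=(F[0]+F[1])/2-(B[0]+B[1])/2; print('len',np.linalg.norm(x[:2]),ang(x))
W=[ray(p,b(250,138),.024),ray(p,b(345,410),.046)];print(W,ang(W[1]-W[0]))
f=(F[0]+F[1])/2; print('mid from flange', f-.025*x/np.linalg.norm(x[:2]), 'valve', ray(p,a(660,203),.046))
```

```text
feet [ 0.6797 -0.0794  0.01  ] [0.6895 0.0132 0.01  ] 0.09311890586396838 mid [ 0.6846 -0.0331  0.01  ] yaw -5.993292702241135 -6.128270786303013 -5.618269797691851 0.07832504850834456 0.0777083398427336
top [array([ 0.6789, -0.079 ,  0.06  ]), array([0.6881, 0.0126, 0.06  ])] -5.718823826903559
foot [ 0.6719 -0.1513  0.01  ] [0.7018 0.1298 0.01  ] -6.065224824247878
slug [ 0.6151 -0.0612  0.024 ]
off [0.6333 0.0128 0.03  ] [np.float64(0.017475140769067487), np.float64(0.03155901005614717), np.float64(0.018530950959016884), np.float64(0.0317402530407249)] 23.572731948957568 21.675397149098487
B [array([0.4837, 0.0163, 0.016 ]), array([0.4651, 0.0935, 0.016 ])] 0.0793012487497713 13.501091903693563 [array([0.5559, 0.0339, 0.05  ]), array([0.5372, 0.1102, 0.05  ])] 0.0785693724126029 13.74951565474555
len 0.0741481228617028 13.387588277233354
[array([0.4809, 0.0554, 0.024 ]), array([0.5405, 0.0705, 0.046 ])] 14.239579935242366
mid from flange [0.5222 0.0663 0.0385] valve [0.649  0.0819 0.046 ]
```

drive_tool([
  [-0.0155,-0.0093,0.035,0,0,0,0.1],
  [-0.0155,-0.0093,0.035,0,0,0,0.1],
  [-0.0155,-0.0092,0.035,0,0,0,0.1],
  [-0.0155,-0.0092,0.035,0,0,0,0.1],
  [-0.0154,-0.0092,0.035,0,0,0,0.1],
  [-0.0153,-0.0092,0.035,0,0,0,0.1],
  [0,0,0.025,0,0,0,0.1],
  [0,0,0,0,0,0,0.1],
])

```text
time: 4.3
eef_pos: [0.6105, -0.0578, 0.0707]
tool_rot: [[-0.996, 0.093, -0.01], [0.093, 0.996, 0.0], [0.01, -0.001, -1.0]]
ft_force: [-1.1, 0.1, -0.8]
width: 0.047
```

Run:
```python
from h import *
np.set_printoptions(precision=4,suppress=True)
s=ctrl.state(); print(s['time'],s['eef_pos'],s['tool_rot'],s['ft_force'],s['width'])
p=viewer.camera('wrist'); save(p,'w2')
for t,z in [('slug_mid',.017),('offcut_mid',.02)]:
        r=finder.place_of(t,p)
        print(t,[(np.round(q['point'],1),round(q['conf'],2),ray(p,q['point'],z).round(4)) for q in r[:2]])
print(proj(p,s['eef_pos']))
```

```text
4.3 [ 0.6105 -0.0578  0.0707] [[-0.9956  0.0933 -0.0097]
 [ 0.0933  0.9956  0.0002]
 [ 0.0097 -0.0007 -1.    ]] [-1.143   0.113  -0.8328] 0.047041502783787804
slug_mid [(array([306.7, 259.5]), 0.57, array([ 0.6175, -0.0666,  0.017 ]))]
offcut_mid [(array([436.8, 277. ]), 0.9, array([0.6343, 0.0085, 0.02  ]))]
[320.4828 281.5275]
```

View pics/w2.png

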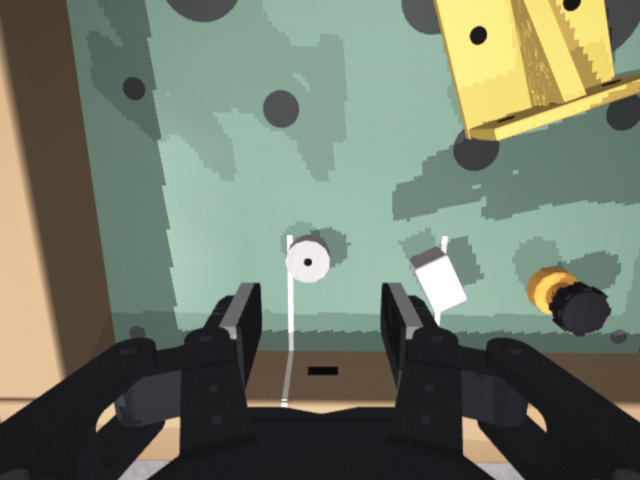

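Run:
```python
from h import *
np.set_printoptions(precision=4,suppress=True)
p=viewer.camera('wrist');s=ctrl.state()
x=ray(p,(308,262),.024); print(x, (x-s['eef_pos'])@s['tool_rot'])
L,R=ray(p,(291.5,350),.01),ray(p,(290,237),.01);print(L,R,s['eef_pos'],s['tool_rot'])
c=[ray(p,q,.03) for q in [(411,268),(437,256),(467,299),(440,312)]];print(np.mean(c,0),[np.linalg.norm(c[i]-c[(i+1)%4]) for i in range(4)],c[2]-c[1])
```

```text
[ 0.624  -0.0663  0.024 ] [-0.0087 -0.0072  0.0533]
[ 0.6898 -0.0845  0.01  ] [ 0.6118 -0.0766  0.01  ] [ 0.6159 -0.0584  0.0772] [[-0.9956  0.0932  0.0032]
 [ 0.0932  0.9956  0.0006]
 [-0.0032  0.0009 -1.    ]]
[0.6425 0.0082 0.03  ] [np.float64(0.016030467020920005), np.float64(0.033095112422168345), np.float64(0.017290693737607953), np.float64(0.033531975271651186)] [0.0283 0.0172 0.    ]
```

Run:
```python
from h import *
np.set_printoptions(precision=4,suppress=True)
p=viewer.camera('wrist');s=ctrl.state();save(p,'w3')
print(p['origin'],s['eef_pos'],s['tool_rot'])
im=cv2.cvtColor(p['image'],cv2.COLOR_RGB2BGR)
cv2.imwrite('pics/w3z.png',cv2.resize(im[225:365,270:510],None,fx=3,fy=3,interpolation=cv2.INTER_CUBIC))
r=finder.regions_of('slug_mid',p)
import pickle;pickle.dump((p,s['eef_pos'],s['tool_rot']),open('p3.pkl','wb'))
```

```text
[ 0.5485 -0.0523  0.2393] [ 0.6161 -0.0585  0.0775] [[-0.9956  0.0933  0.0038]
 [ 0.0933  0.9956  0.0007]
 [-0.0037  0.001  -1.    ]]
```

View pics/w3z.png

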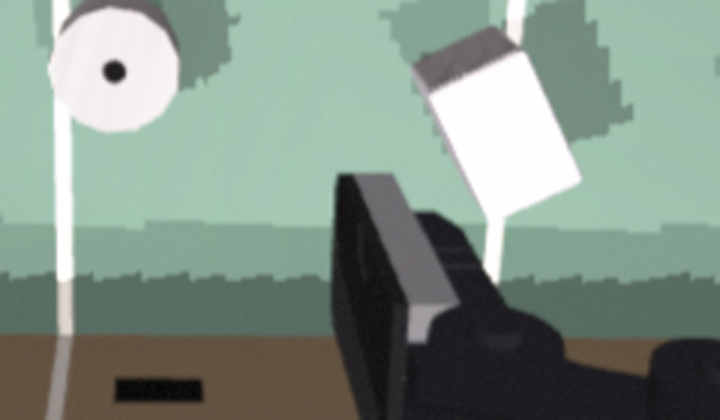

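Run:
```python
import pickle
from h import *
np.set_printoptions(precision=4,suppress=True)
p,e,R=pickle.load(open('p3.pkl','rb'))
a=lambda u,v:((u+.5)/3-.5+270,(v+.5)/3-.5+225)
x=ray(p,a(114,71),.024);print(x,(x-e)@R)
print(ray(p,a(65,333),.01))
c=[ray(p,a(*q),.03) for q in [(429,97),(526,52),(582,181),(491,219)]];print(np.mean(c,0),[np.linalg.norm(c[i]-c[(i+1)%4]) for i in range(4)],c[2]-c[1],c[3]-c[0])
s=ctrl.state();print(s['eef_pos'],s['tool_rot'],s['time'])
```

```text
[ 0.6165 -0.0658  0.024 ] [-0.0009 -0.0073  0.0535]
[ 0.6803 -0.0837  0.01  ]
[0.6352 0.0083 0.03  ] [np.float64(0.01978456840661634), np.float64(0.029252036826700988), np.float64(0.018820107167501775), np.float64(0.028738944357840416)] [0.0272 0.0106 0.    ] [0.0264 0.0114 0.    ]
[ 0.616  -0.0585  0.0775] [[-0.9956  0.0934  0.0039]
 [ 0.0934  0.9956  0.0008]
 [-0.0038  0.0011 -1.    ]] 4.6
```

drive_tool([
  [-0.001,-0.0075,0.02,0,0,0,0.0],
  [0,0,0.025,0,0,0,0.0],
  [0,0,0.015,0,0,0,0.0],
  [0,0,0.002,0,0,0,0.0],
  [0,0,0,0,0,0,0.0],
  [0,0,0,0,0,0,0.0],
])

```text
time: 5.2
eef_pos: [0.6159, -0.0666, 0.0145]
tool_rot: [[-0.996, 0.094, 0.002], [0.094, 0.996, 0.0], [-0.002, 0.0, -1.0]]
ft_force: [0.7, -0.7, 0.6]
width: 0.0429
```

Run:
```python
from h import *
np.set_printoptions(precision=4,suppress=True)
p=viewer.camera('wrist');s=ctrl.state();save(p,'w4')
print(s['eef_pos'],s['ft_force'],s['width'],s['time'])
```

```text
[ 0.616  -0.0666  0.0146] [-0.3269  0.1656  0.1923] 0.042773616011365694 5.25
```

View pics/w4.png

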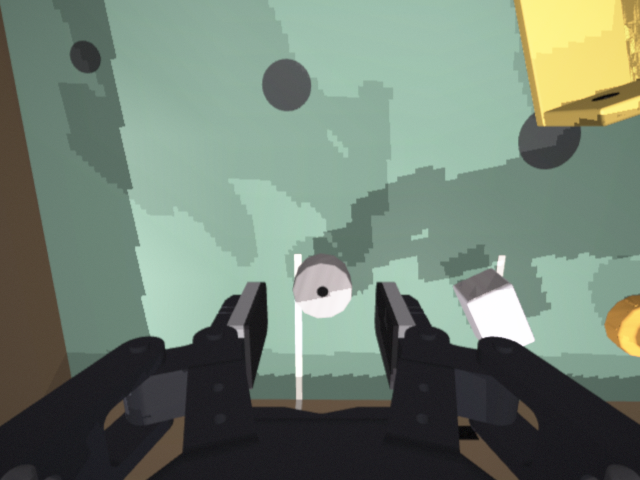

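Run:
```python
from h import *
np.set_printoptions(precision=4,suppress=True)
p=viewer.camera('wrist');s=ctrl.state();R=s['tool_rot'];e=s['eef_pos']
x=ray(p,(322.5,292),.024);print((x-e)@R)
for dx in(-.011,0,.011):
  print(proj(p,e+R@[dx,-.021,-.004]),proj(p,e+R@[dx,.021,-.004]))
```

```text
[-0.0009  0.0009 -0.0094]
[273.4538 307.8055] [367.4447 307.8121]
[272.6517 284.9419] [368.2613 284.9539]
[271.8216 261.277 ] [369.1064 261.2947]
```

drive_tool([
  [0,0,0,0,0,0,-1],
  [0,0,0,0,0,0,-1],
  [0,0,0,0,0,0,-1],
  [0,0,0,0,0,0,-1],
  [0,0,0,0,0,0,-1],
])

```text
time: 5.8
eef_pos: [0.6146, -0.0666, 0.0132]
tool_rot: [[-0.996, 0.094, -0.0], [0.094, 0.996, 0.0], [0.0, 0.0, -1.0]]
ft_force: [0.5, -0.3, -0.4]
width: -0.0001
```

Run:
```python
from h import *
np.set_printoptions(precision=4,suppress=True)
p=viewer.camera('wrist');s=ctrl.state();save(p,'w5')
print(s['eef_pos'],s['ft_force'],s['width'],s['time'])
```

```text
[ 0.6147 -0.0666  0.0132] [0.1027 0.8744 0.2714] -7.700323635510253e-05 5.85
```

View pics/w5.png

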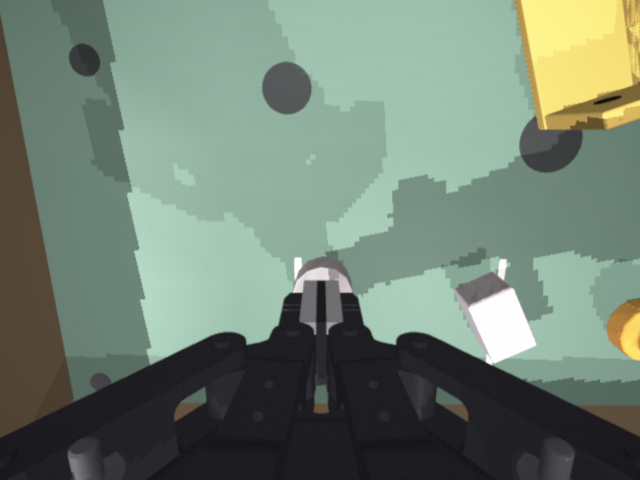

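Run:
```python
from h import *
np.set_printoptions(precision=4,suppress=True)
p=viewer.camera('wrist');s=ctrl.state();R=s['tool_rot'];e=s['eef_pos']
for dx in(-.011,0,.011):
  for dz in (0,-.01,-.02,-.037): print(dx,dz,proj(p,e+R@[dx,0,dz]))
print((p['origin']-e)@R)
for n in('side','scene'):
  q=viewer.camera(n);u=proj(q,e).astype(int);print(n,u)
  im=cv2.cvtColor(q['image'],cv2.COLOR_RGB2BGR); c=im[u[1]-50:u[1]+50,u[0]-60:u[0]+60]
  cv2.imwrite('pics/%s5.png'%n,cv2.resize(c,None,fx=5,fy=5,interpolation=cv2.INTER_CUBIC))
  for X in [(0,0,0),(.011,0,0),(-.011,0,0)]: print(5*(proj(q,e+R@X)-u+[60,50]))
```

```text
-0.011 0 [320.4646 304.1158]
-0.011 -0.01 [320.469  314.3244]
-0.011 -0.02 [320.4738 325.7784]
-0.011 -0.037 [320.4837 348.828 ]
0 0 [320.4717 281.6926]
0 -0.01 [320.4765 290.771 ]
0 -0.02 [320.4819 300.9779]
0 -0.037 [320.4929 321.5853]
0.011 0 [320.4789 258.5015]
0.011 -0.01 [320.4843 266.363 ]
0.011 -0.02 [320.4904 275.2205]
0.011 -0.037 [320.5026 293.1647]
[ 0.0672 -0.0001 -0.1623]
side [339 272]
[300.6012 254.1204]
[282.4005 264.0942]
[318.6076 244.2532]
scene [306 264]
[303.0384 251.6816]
[285.7263 235.0111]
[320.5289 268.524 ]
```

View pics/side5.png

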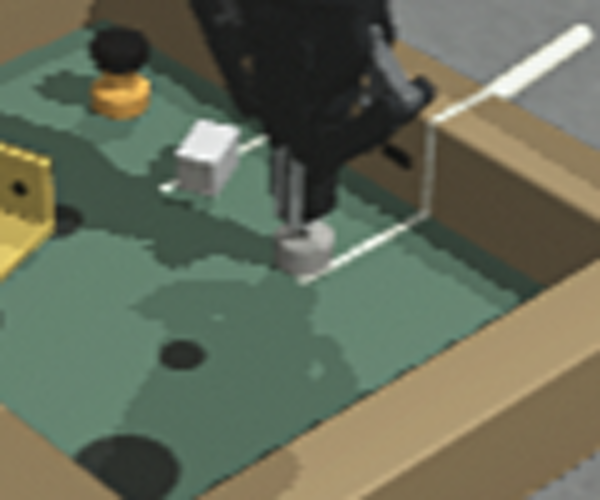

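View pics/scene5.png

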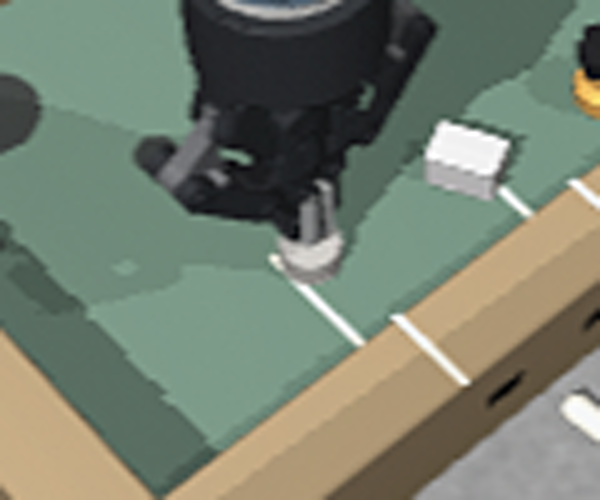

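drive_tool([
  [0,0,-0.004,0,0,0,-0.2],
  [0,0,0,0,0,0,-0.2],
  [0,0,0,0,0,0,-0.2],
  [0,0,0.003,0,0,0,-0.2],
  [0,0,0.002,0,0,0,-0.2],
  [0,0,0.002,0,0,0,-0.2],
  [0,0,0.001,0,0,0,-0.2],
])

```text
time: 6.7
eef_pos: [0.6144, -0.0665, 0.0088]
tool_rot: [[-0.996, 0.094, -0.001], [0.094, 0.996, 0.0], [0.001, 0.0, -1.0]]
ft_force: [-0.1, 0.4, 0.2]
width: 0.0343
```

```bash
cat > look.py <<'E'
import sys
from h import *
np.set_printoptions(precision=4,suppress=True)
n=sys.argv[1]
s=ctrl.state();R=s['tool_rot'];e=s['eef_pos'];print(e,s['ft_force'],s['width'],s['time'])
q=viewer.camera('side');u=proj(q,e).astype(int)
cv2.imwrite('pics/side%s.png'%n,cv2.resize(cv2.cvtColor(q['image'],cv2.COLOR_RGB2BGR)[u[1]-50:u[1]+50,u[0]-60:u[0]+60],None,fx=6,fy=6,interpolation=cv2.INTER_CUBIC))
p=viewer.camera('wrist');save(p,'wr'+n)
E
python3 look.py 6
```

```text
[ 0.6144 -0.0665  0.0088] [-0.1371  0.4351  0.1885] 0.034339405892636475 6.7
```

View pics/side6.png

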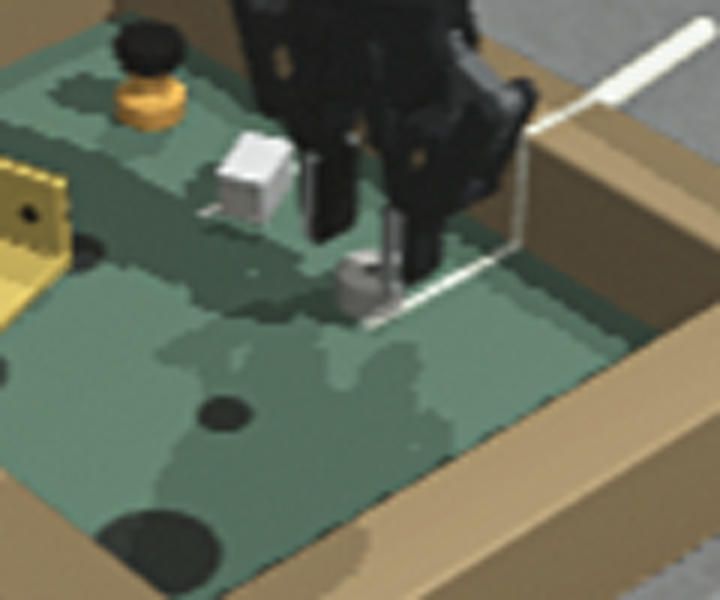

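View pics/wr6.png

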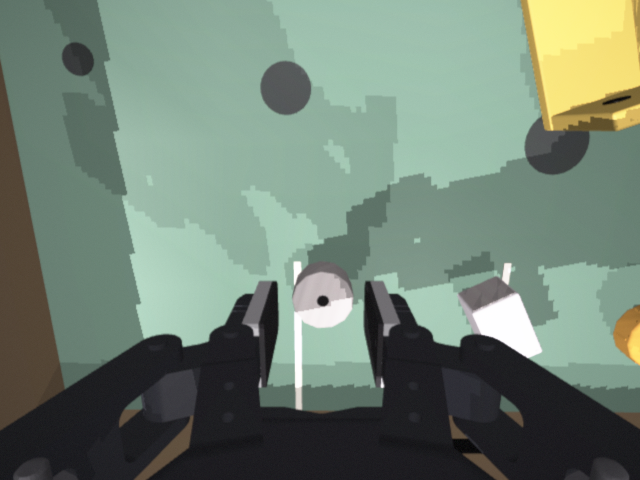

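drive_tool([
  [0,0,0.002,0,0,0,-0.2],
  [0,0,0.002,0,0,0,-0.2],
  [0,0,0,0,0,0,-0.2],
])

```text
time: 7.1
eef_pos: [0.6144, -0.0665, 0.0049]
tool_rot: [[-0.996, 0.094, -0.001], [0.094, 0.996, 0.0], [0.001, 0.0, -1.0]]
ft_force: [-0.3, 0.0, -0.4]
width: 0.0344
```

drive_tool([
  [0,0,0.002,0,0,0,-0.2],
  [0,0,0,0,0,0,-0.2],
])

```text
time: 7.3
eef_pos: [0.6145, -0.0666, 0.003]
tool_rot: [[-0.996, 0.094, -0.001], [0.094, 0.996, 0.0], [0.001, 0.0, -1.0]]
ft_force: [-1.2, 0.2, -0.2]
width: 0.0343
```

drive_tool([
  [0,0,0.0015,0,0,0,-0.2],
  [0,0,0,0,0,0,-0.2],
])

```text
time: 7.5
eef_pos: [0.6146, -0.0665, 0.0015]
tool_rot: [[-0.996, 0.094, -0.0], [0.094, 0.996, 0.0], [0.0, 0.0, -1.0]]
ft_force: [-1.2, 0.3, 0.1]
width: 0.0342
```

```bash
python3 look.py 7
```

```text
[ 0.6146 -0.0665  0.0015] [-1.2463  0.335   0.1376] 0.034158101106407567 7.5
```

View pics/side7.png

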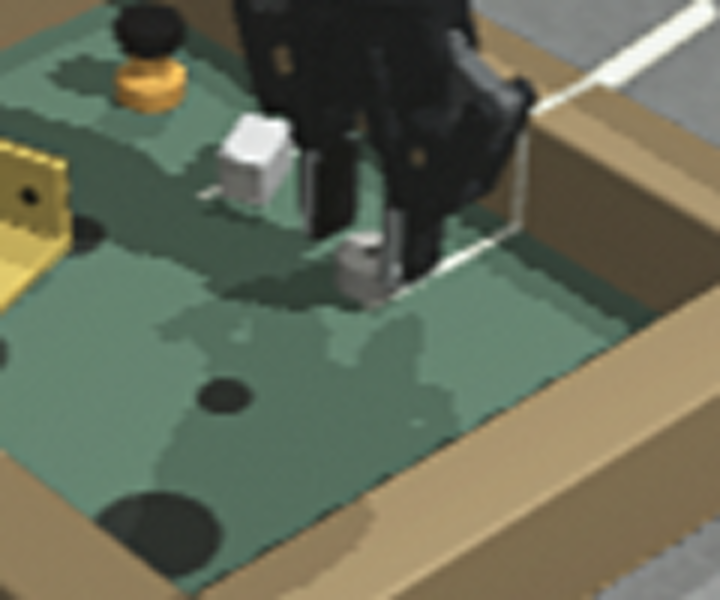

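drive_tool([
  [0,0,0,0,0,0,-1],
  [0,0,0,0,0,0,-1],
  [0,0,0,0,0,0,-1],
  [0,0,0,0,0,0,-1],
])

```text
time: 8.0
eef_pos: [0.6163, -0.0671, 0.0032]
tool_rot: [[-0.996, 0.094, 0.003], [0.094, 0.996, -0.0], [-0.003, 0.0, -1.0]]
ft_force: [0.0, -0.1, 5.9]
width: 0.0005
```

```bash
python3 look.py 8
```

```text
[ 0.6163 -0.0671  0.0032] [ 0.0149 -0.142   5.8698] 0.0004557878444299633 8.0
```

View pics/side8.png

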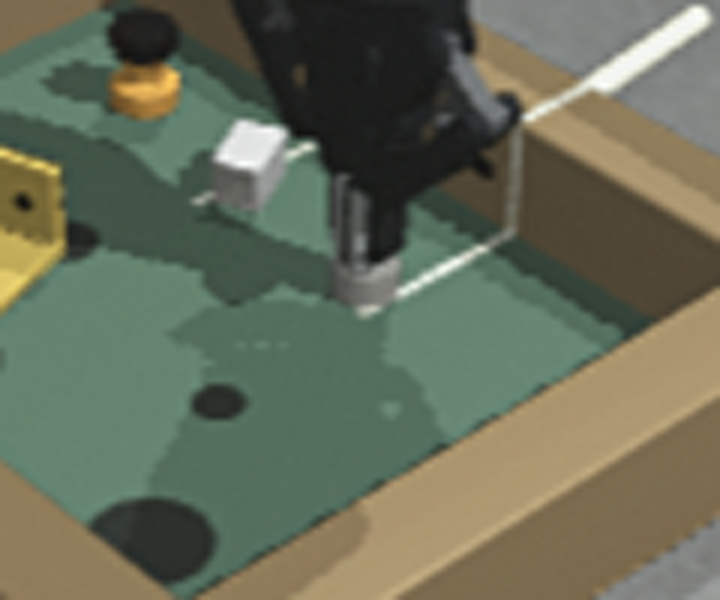

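drive_tool([
  [0,0,-0.004,0,0,0,-0.15],
  [0,0,0,0,0,0,-0.15],
  [0,0,0,0,0,0,-0.15],
  [0,0,0.004,0,0,0,-0.15],
  [0,0,0.003,0,0,0,-0.15],
  [0,0,0.002,0,0,0,-0.15],
  [0,0,0.002,0,0,0,-0.15],
  [0,0,0,0,0,0,-0.15],
])

```text
time: 8.9
eef_pos: [0.6143, -0.0665, -0.0058]
tool_rot: [[-0.996, 0.094, -0.001], [0.094, 0.996, 0.0], [0.001, 0.0, -1.0]]
ft_force: [-0.4, -0.4, 0.5]
width: 0.0361
```

drive_tool([
  [0,0,0.002,0,0,0,-0.15],
  [0,0,0,0,0,0,-0.15],
])

```text
time: 9.1
eef_pos: [0.6146, -0.0666, -0.0075]
tool_rot: [[-0.996, 0.094, -0.0], [0.094, 0.996, 0.0], [0.0, 0.0, -1.0]]
ft_force: [-1.2, 0.0, -0.3]
width: 0.036
```

```bash
python3 look.py 9
```

```text
[ 0.6146 -0.0666 -0.0075] [-1.1723  0.0276 -0.2794] 0.03602127384549539 9.1
```

View pics/side9.png

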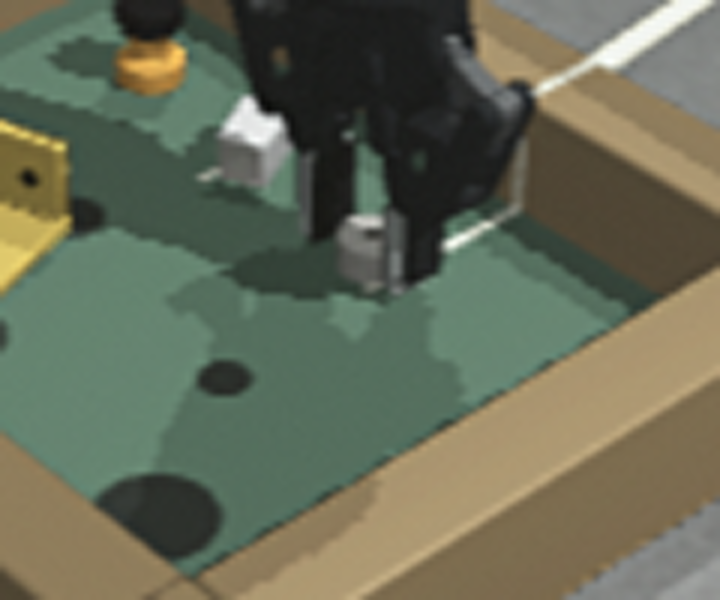

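View pics/wr9.png

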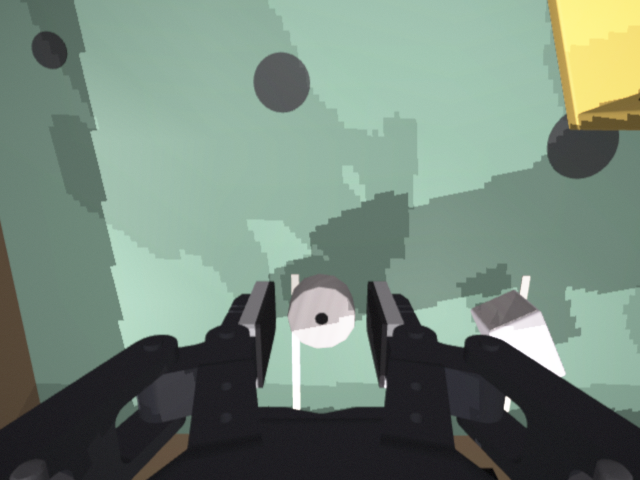

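drive_tool([
  [0,0,0.001,0,0,0,-1],
  [0,0,0,0,0,0,-1],
  [0,0,0,0,0,0,-1],
  [0,0,0,0,0,0,-1],
])

```text
time: 9.6
eef_pos: [0.6151, -0.0667, -0.0075]
tool_rot: [[-0.996, 0.094, 0.001], [0.094, 0.996, 0.0], [-0.0, 0.0, -1.0]]
ft_force: [-1.4, 0.4, 5.5]
width: 0.0228
```

drive_tool([
  [0,0,-0.01,0,0,0,-1],
  [0,0,-0.02,0,0,0,-1],
  [0,0,-0.03,0,0,0,-1],
  [0,0,0,0,0,0,-1],
  [0,0,0,0,0,0,-1],
])

```text
time: 10.1
eef_pos: [0.6153, -0.0666, 0.0525]
tool_rot: [[-0.996, 0.094, 0.002], [0.094, 0.996, 0.0], [-0.002, 0.0, -1.0]]
ft_force: [1.6, 0.1, -0.9]
width: 0.0229
```

```bash
python3 look.py 10
```

```text
[ 0.6153 -0.0666  0.0525] [ 1.5801  0.1326 -0.9386] 0.022929348594544433 10.1
```

View pics/side10.png

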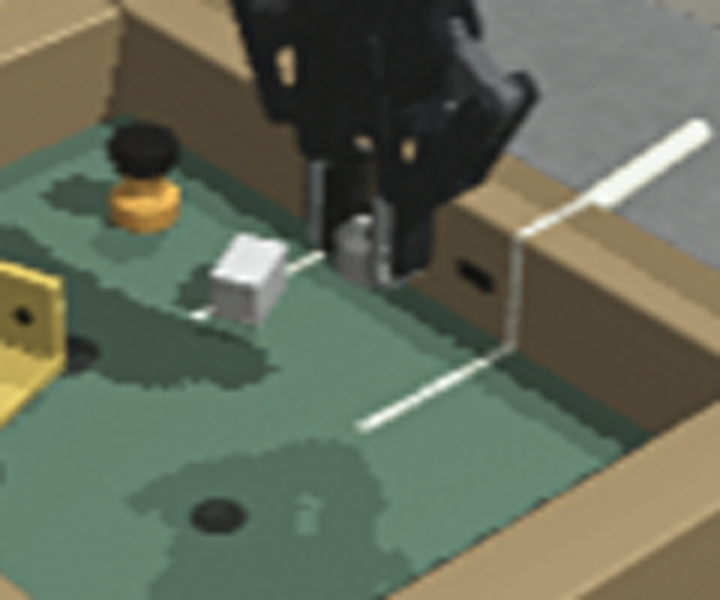

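View pics/wr10.png

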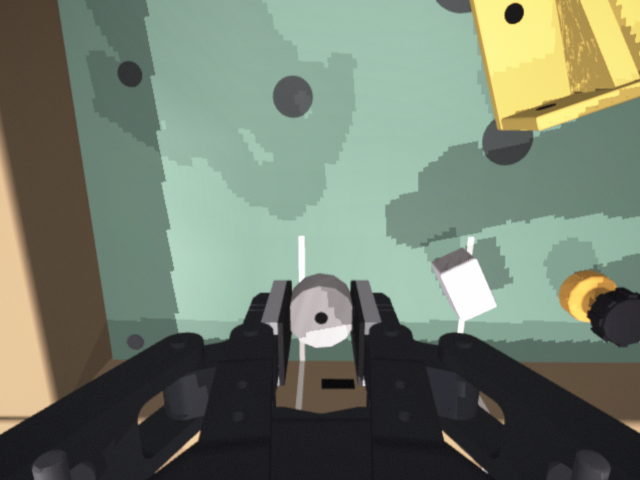

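drive_tool([
  [0,0,-0.04,0,0,0,-1],
  [0.015,-0.035,-0.02,0,0,0,-1],
  [0.017,-0.04,0,0,0,0,-1],
  [0.017,-0.04,0,0,0,0,-1],
  [0.017,-0.04,0,0,0,0,-1],
  [0.017,-0.04,0,0,0,0,-1],
  [0.017,-0.04,0,0,0,0,-1],
  [0.017,-0.04,0,0,0,0,-1],
])

```text
time: 11.0
eef_pos: [0.4703, -0.3299, 0.1103]
tool_rot: [[-0.996, 0.094, -0.003], [0.094, 0.996, 0.001], [0.003, 0.001, -1.0]]
ft_force: [0.6, 0.8, -0.8]
width: 0.0225
```

drive_tool([
  [0.017,-0.038,0,0,0,0,-1],
  [0,0,0.03,0,0,0,-1],
  [0,0,0,0,0,0,-1],
])

```text
time: 11.3
eef_pos: [0.4469, -0.3646, 0.0775]
tool_rot: [[-0.995, 0.099, -0.008], [0.099, 0.995, 0.005], [0.009, 0.004, -1.0]]
ft_force: [-0.1, 1.8, -0.6]
width: 0.0226
```

```bash
python3 look.py 11;python3 - <<'E'
from h import *
p=viewer.camera('scene');save(p,'sc11')
E
```

```text
[ 0.4469 -0.3646  0.0775] [-0.118   1.8307 -0.579 ] 0.022554006452556383 11.3
```

View pics/wr11.png

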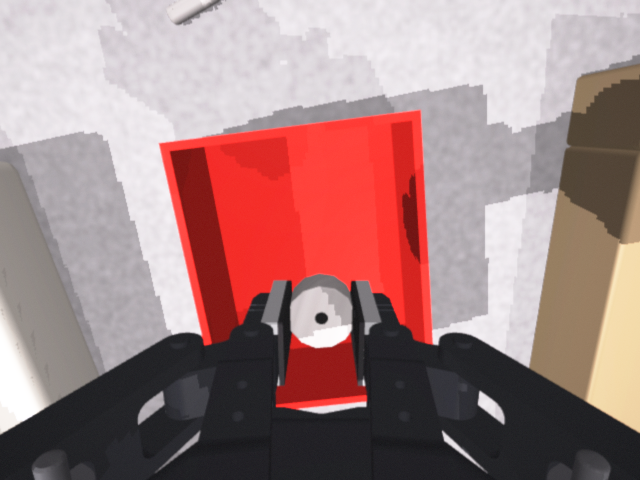

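View pics/side11.png

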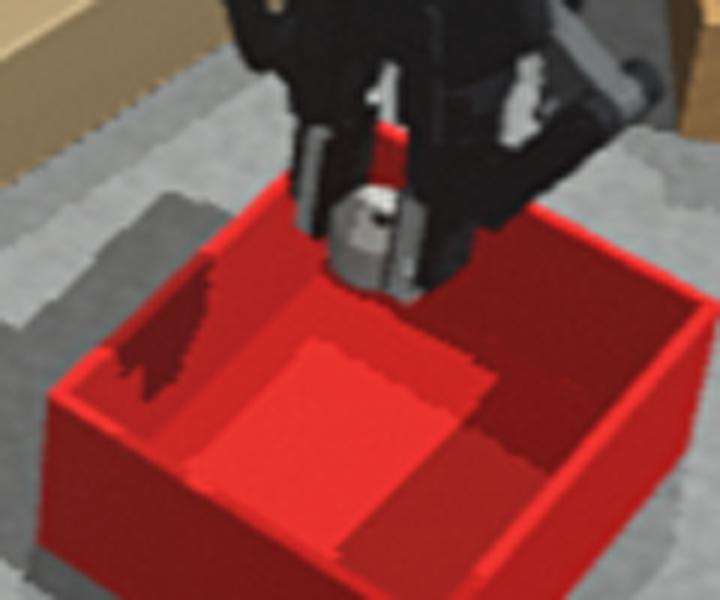

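drive_tool([
  [0.012,-0.003,0.015,0,0,0,-1],
  [0,0,0.02,0,0,0,-1],
  [0,0,0.01,0,0,0,-1],
  [0,0,0,0,0,0,-1],
  [0,0,0,0,0,0,0],
  [0,0,0,0,0,0,0],
  [0,0,0,0,0,0,0],
])

```text
time: 12.15
eef_pos: [0.4406, -0.368, 0.0378]
tool_rot: [[-0.996, 0.094, 0.002], [0.094, 0.996, -0.001], [-0.002, -0.001, -1.0]]
ft_force: [0.1, -0.1, 0.5]
width: 0.0427
```

drive_tool([
  [0,0,-0.04,0,0,0,0.1],
  [0,0,-0.045,0,0,0,0.1],
  [-0.017,0.03,0,0,0,0,0.1],
  [-0.02,0.04,0,0,0,-7,0.1],
  [-0.02,0.04,0,0,0,-7,0.1],
  [-0.025,0.04,0,0,0,-7,0.1],
  [-0.025,0.02,0,0,0,-6,0.1],
  [0,0,0,0,0,0,0.1],
])

```text
time: 12.95
eef_pos: [0.5438, -0.1841, 0.1224]
tool_rot: [[-0.925, -0.379, 0.003], [-0.379, 0.925, 0.003], [-0.004, 0.002, -1.0]]
ft_force: [0.3, -0.4, -0.5]
width: 0.0471
```

```bash
python3 look.py 12;python3 - <<'E'
from h import *
p=viewer.camera('scene');save(p,'sc12')
s=ctrl.state();print(s['eef_pos'],s['tool_rot'])
E
```

```text
[ 0.5438 -0.1841  0.1224] [ 0.2599 -0.4337 -0.4712] 0.04706728176356949 12.95
[ 0.53921882 -0.19231096  0.12221556] [[-9.30197530e-01 -3.67059207e-01  3.06933897e-04]
 [-3.67059335e-01  9.30197175e-01 -8.12847380e-04]
 [ 1.28540702e-05 -8.68771577e-04 -9.99999623e-01]]
```

View pics/sc12.png

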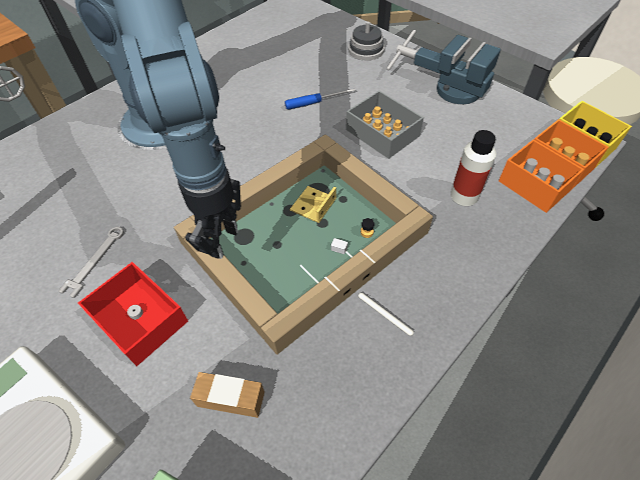

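drive_tool([
  [-0.0326,0.0302,0,0,0,0,0.1],
  [-0.0326,0.0302,0,0,0,0,0.1],
  [-0.0326,0.0302,0,0,0,0,0.1],
  [-0.0325,0.0302,0.02,0,0,0,0.1],
  [-0.0325,0.0302,0.03,0,0,0,0.1],
  [0,0,0.02,0,0,0,0.1],
  [0,0,0,0,0,0,0.1],
  [0,0,0,0,0,0,0.1],
])

```text
time: 13.9
eef_pos: [0.6332, 0.0024, 0.0539]
tool_rot: [[-0.932, -0.364, -0.001], [-0.364, 0.932, -0.002], [0.002, -0.002, -1.0]]
ft_force: [-0.5, -1.1, 0.4]
width: 0.0469
```

```bash
python3 look.py 13;python3 - <<'E'
from h import *
s=ctrl.state();print(s['eef_pos'],s['tool_rot'])
E
```

```text
[0.6332 0.0024 0.0539] [-0.5372 -1.0518  0.3809] 0.04687095929349436 13.9
[0.63467344 0.00234253 0.05552291] [[-0.93174948 -0.36309337  0.0024739 ]
 [-0.36309749  0.93174998 -0.0014798 ]
 [-0.00176775 -0.00227707 -0.99999584]]
```

View pics/wr13.png

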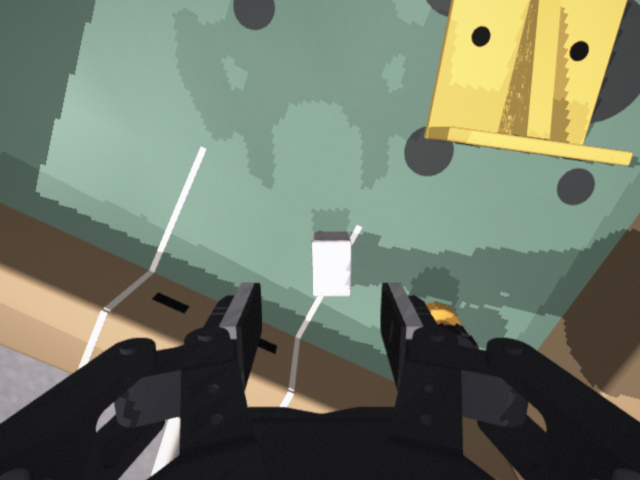

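Run:
```python
from h import *
np.set_printoptions(precision=4,suppress=True)
s=ctrl.state();p=viewer.camera('wrist');R=s['tool_rot'];e=s['eef_pos'];print(s['time'],e)
for q in [(313,241),(350,240),(351,295),(314,297)]:
  print((ray(p,q,.03)-e)@R)
```

```text
14.0 [0.6347 0.0023 0.0555]
[ 0.0115 -0.0039  0.0255]
[0.0121 0.0148 0.0255]
[-0.018   0.0159  0.0255]
[-0.0192 -0.0035  0.0256]
```

drive_tool([
  [-0.0034,0.0058,0,0,0,0,-0.15],
  [0,0,0.02,0,0,0,-0.15],
  [0,0,0.02,0,0,0,-0.15],
  [0,0,0.01,0,0,0,-0.15],
  [0,0,0.005,0,0,0,-0.15],
  [0,0,0,0,0,0,-0.15],
])

```text
time: 14.65
eef_pos: [0.6347, 0.0128, -0.0014]
tool_rot: [[-0.93, -0.368, -0.001], [-0.368, 0.93, 0.0], [0.001, 0.0, -1.0]]
ft_force: [-0.4, -0.2, 0.7]
width: 0.0363
```

drive_tool([
  [0,0,0.004,0,0,0,-0.15],
  [0,0,0,0,0,0,-0.15],
])

```text
time: 14.85
eef_pos: [0.6354, 0.0129, -0.0048]
tool_rot: [[-0.93, -0.368, 0.001], [-0.368, 0.93, 0.0], [-0.001, -0.0, -1.0]]
ft_force: [0.4, 0.0, -0.3]
width: 0.0363
```

```bash
python3 look.py 14
```

```text
[ 0.6354  0.0129 -0.0048] [ 0.4131  0.0041 -0.3474] 0.0363336840175559 14.85
```

View pics/wr14.png

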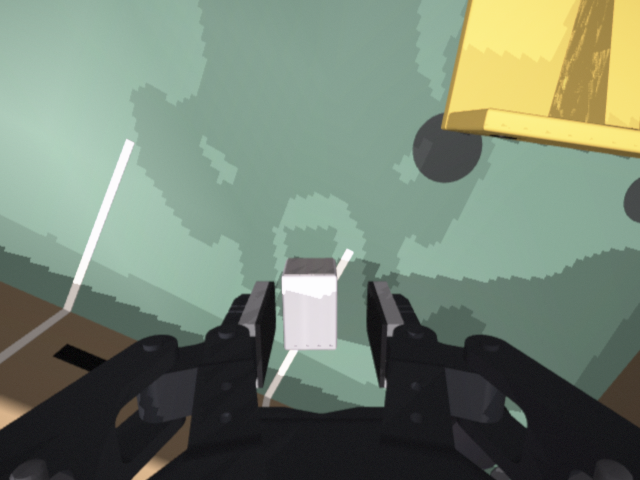

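View pics/side14.png

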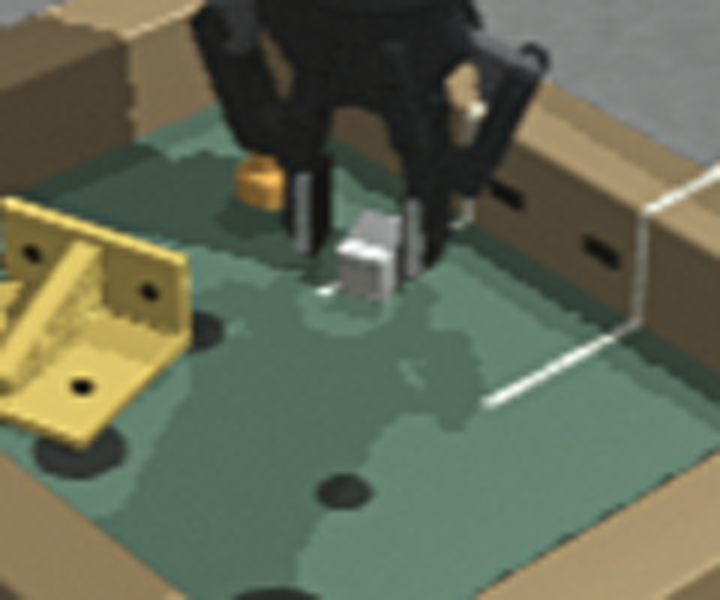

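drive_tool([
  [0,-0.0035,0,0,0,0,-0.15],
  [0,0,0,0,0,0,-1],
  [0,0,0,0,0,0,-1],
  [0,0,0,0,0,0,-1],
  [0,0,0,0,0,0,-1],
  [0,0,-0.02,0,0,0,-1],
  [0,0,-0.04,0,0,0,-1],
  [0,0,0,0,0,0,-1],
])

```text
time: 15.75
eef_pos: [0.6405, 0.0097, 0.0596]
tool_rot: [[-0.93, -0.368, 0.009], [-0.368, 0.93, 0.001], [-0.009, -0.002, -1.0]]
ft_force: [1.8, -0.3, -0.6]
width: 0.0184
```

```bash
python3 look.py 15;python3 - <<'E'
from h import *
s=ctrl.state();print(s['eef_pos'],s['tool_rot'])
E
```

```text
[0.6405 0.0097 0.0596] [ 1.7704 -0.3024 -0.6403] 0.01844279503723133 15.75
[0.63672575 0.01010441 0.05543978] [[-9.29723444e-01 -3.68255778e-01  1.41421091e-03]
 [-3.68254880e-01  9.29724478e-01  8.59592329e-04]
 [-1.63137634e-03  2.78393071e-04 -9.99998631e-01]]
```

View pics/wr15.png

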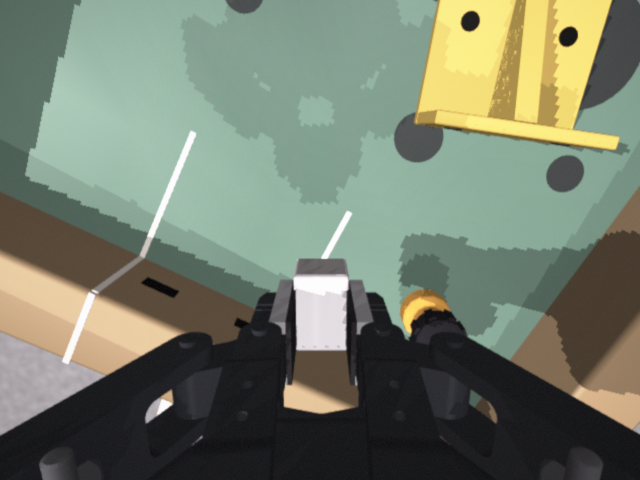

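drive_tool([
  [0,0,-0.045,0,0,0,-1],
  [0.0284,-0.0291,-0.01,0,0,0,-1],
  [0.0284,-0.0291,0,0,0,0,-1],
  [0.0284,-0.0291,0,0,0,0,-1],
  [0.0284,-0.0291,0,0,0,0,-1],
  [0.0284,-0.0291,0,0,0,0,-1],
  [0.0284,-0.0291,0,0,0,0,-1],
  [0.0284,-0.0291,0,0,0,0,-1],
])

```text
time: 16.65
eef_pos: [0.5239, -0.2531, 0.1076]
tool_rot: [[-0.93, -0.368, -0.004], [-0.368, 0.93, 0.002], [0.003, 0.003, -1.0]]
ft_force: [0.6, -0.4, -1.3]
width: 0.0185
```

drive_tool([
  [0.0284,-0.0291,0,0,0,0,-1],
  [0.0284,-0.0291,0,0,0,0,-1],
  [0.0284,-0.0291,0,0,0,0,-1],
  [0,0,0,0,0,0,-1],
  [0,0,0,0,0,0,-1],
  [0,0,0,0,0,0,-1],
])

```text
time: 17.25
eef_pos: [0.4793, -0.3631, 0.1081]
tool_rot: [[-0.929, -0.37, -0.002], [-0.37, 0.929, 0.003], [0.001, 0.003, -1.0]]
ft_force: [0.7, 0.2, -0.5]
width: 0.0183
```

```bash
python3 look.py 16
```

```text
[ 0.4793 -0.3631  0.1081] [ 0.6707  0.1878 -0.5123] 0.018281654170767284 17.25
```

View pics/wr16.png

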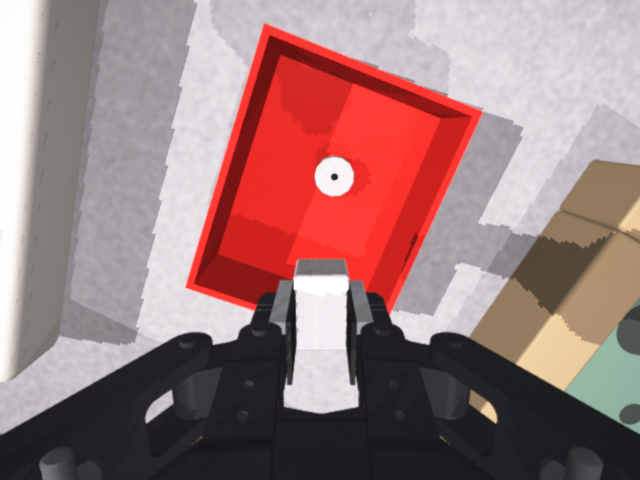

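View pics/side16.png

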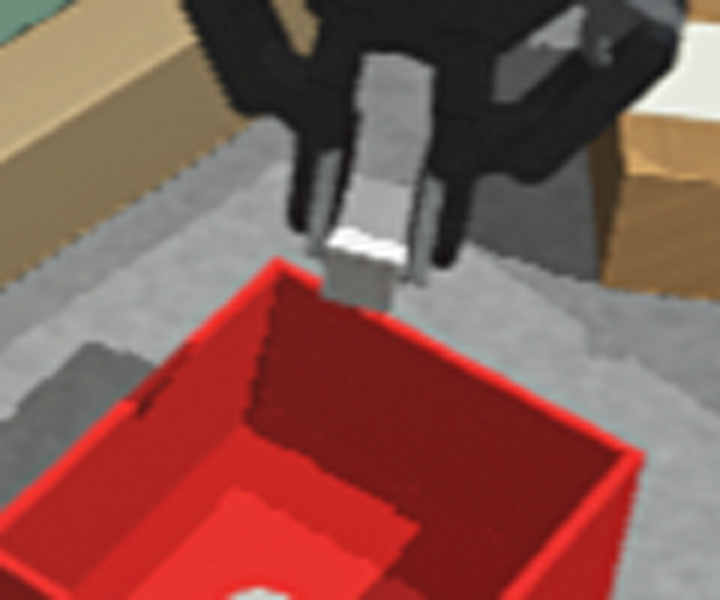

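Run:
```python
from h import *
np.set_printoptions(precision=4,suppress=True)
p=viewer.camera('wrist');s=ctrl.state();R=s['tool_rot'];e=s['eef_pos'];print(e)
for n,q,z in [('slug',(334,176),.018),('c1',(265,27),.06),('c2',(480,114),.06),('c3',(188,288),.06)]:
  x=ray(p,q,z);print(n,x,(x-e)@R)
```

```text
[ 0.4802 -0.3631  0.109 ]
slug [ 0.4433 -0.3681  0.018 ] [0.0361 0.009  0.091 ]
c1 [ 0.3842 -0.4306  0.06  ] [ 0.1142 -0.0271  0.0489]
c2 [ 0.3811 -0.3131  0.06  ] [0.0734 0.0831 0.0491]
c3 [ 0.5313 -0.426   0.06  ] [-0.0242 -0.0774  0.0488]
```

drive_tool([
  [0,0,0.04,0,0,0,-1],
  [0,0,0.035,0,0,0,-1],
  [0,0,0.007,0,0,0,-1],
  [0,0,0,0,0,0,-0.2],
  [0,0,0,0,0,0,-0.2],
  [0,0,0,0,0,0,-0.2],
  [0,0,-0.03,0,0,0,-0.2],
  [0,0,-0.045,0,0,0,-0.2],
])

```text
time: 18.2
eef_pos: [0.4778, -0.3643, 0.1024]
tool_rot: [[-0.93, -0.368, -0.004], [-0.368, 0.93, 0.002], [0.003, 0.003, -1.0]]
ft_force: [0.8, -0.0, 0.1]
width: 0.0342
```

```bash
python3 look.py 17
python3 - <<'E'
from h import *
s=ctrl.state();print(s['eef_pos'],s['tool_rot'])
E
```

```text
[ 0.4778 -0.3643  0.1024] [ 0.7703 -0.0151  0.0701] 0.034222117244865465 18.2
[ 0.48436156 -0.37026941  0.11122231] [[-0.93007872 -0.36710537  0.01368302]
 [-0.36723386  0.93009057 -0.00841595]
 [-0.00963691 -0.01285237 -0.99987097]]
```

View pics/wr17.png

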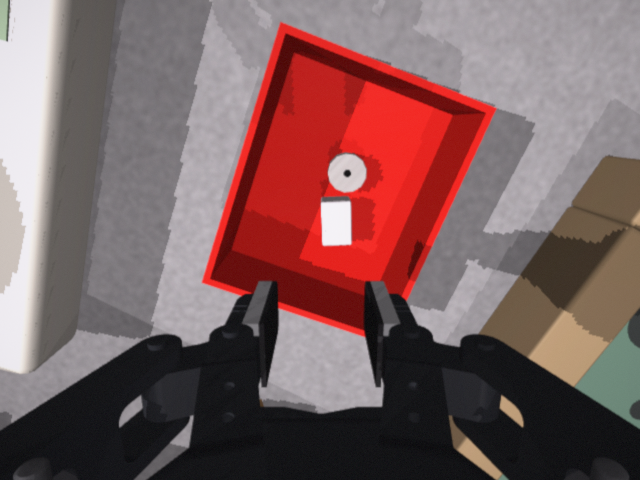

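drive_tool([
  [-0.0196,0.0385,0,0,0,0,-0.2],
  [-0.0196,0.0385,0,0,0,0,-0.2],
  [-0.0196,0.0385,0,0,0,0,-0.2],
  [-0.0196,0.0385,0,0,0,0,-0.2],
  [-0.0196,0.0385,0,0,0,0,-0.2],
  [-0.0196,0.0385,0,0,0,0,-0.2],
  [-0.0196,0.0385,0,0,0,0,-0.2],
  [-0.0196,0.0385,0,0,0,0,-0.2],
])

```text
time: 19.1
eef_pos: [0.513, -0.0198, 0.1045]
tool_rot: [[-0.93, -0.367, 0.004], [-0.367, 0.93, 0.001], [-0.004, -0.001, -1.0]]
ft_force: [0.9, -0.2, -0.0]
width: 0.0341
```

drive_tool([
  [-0.0196,0.0385,0,0,0,0,-0.2],
  [-0.0196,0.0385,0,0,0,8,-0.2],
  [0,0,0.03,0,0,0,-0.2],
  [0,0,0,0,0,0,-0.2],
  [0,0,0,0,0,0,-0.2],
  [0,0,0,0,0,0,-0.2],
])

```text
time: 19.7
eef_pos: [0.5209, 0.0629, 0.0742]
tool_rot: [[-0.973, -0.232, 0.002], [-0.232, 0.973, 0.0], [-0.002, -0.0, -1.0]]
ft_force: [0.4, -0.4, -0.2]
width: 0.034
```

```bash
python3 look.py 18
python3 - <<'E'
from h import *
s=ctrl.state();p=viewer.camera('wrist');save(p,'w18');print(s['eef_pos'],s['tool_rot'])
import pickle;pickle.dump((p,s['eef_pos'],s['tool_rot']),open('p18.pkl','wb'))
for t in('bracket_mid','bracket'):
  print([(q['point'],q['conf']) for q in finder.place_of(t,p)])
E
```

```text
[0.5209 0.0629 0.0742] [ 0.3714 -0.4149 -0.166 ] 0.03404047406940203 19.7
[0.52099541 0.06311578 0.07415774] [[-9.72711062e-01 -2.32007223e-01  2.41647558e-03]
 [-2.32006665e-01  9.72714061e-01  5.12244918e-04]
 [-2.46938430e-03 -6.23721442e-05 -9.99996949e-01]]
[]
[([316.6, 224.5], 0.76)]
```

View pics/w18.png

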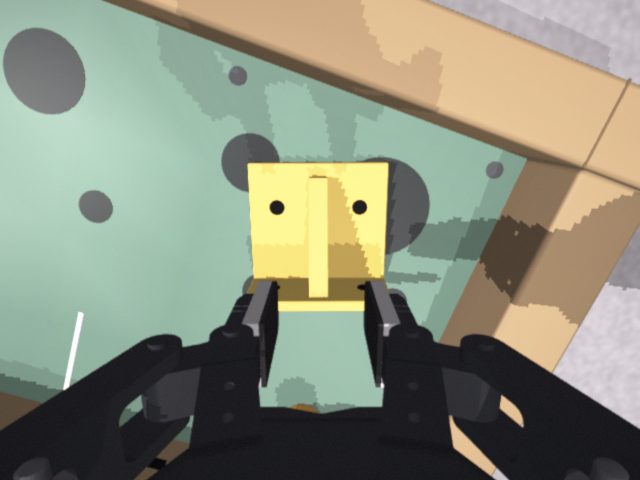

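Run:
```python
from h import *
np.set_printoptions(precision=4,suppress=True)
import pickle;p,e,R=pickle.load(open('p18.pkl','rb'))
for n,q,z in [('fl',(253,309),.05),('fr',(384,310.5),.05),('bl',(247.5,163),.016),('br',(388,163),.016),('wn',(318.5,177),.024),('wf',(318.5,297),.046)]:
  print(n,(ray(p,q,z)-e)@R)
```

```text
fl [-0.0255 -0.0356  0.0242]
fr [-0.0264  0.0334  0.0242]
bl [ 0.0474 -0.041   0.058 ]
br [0.0474 0.0378 0.058 ]
wn [ 0.0406 -0.0012  0.0501]
wf [-0.0205 -0.0011  0.0282]
```

drive_tool([
  [-0.002,-0.001,0.025,0,0,0,-0.2],
  [0,0,0.025,0,0,0,-0.2],
  [0,0,0.015,0,0,0,-0.2],
  [0,0,0.005,0,0,0,-0.2],
  [0,0,0,0,0,0,-0.2],
])

```text
time: 20.45
eef_pos: [0.5215, 0.0638, 0.0023]
tool_rot: [[-0.972, -0.235, -0.001], [-0.235, 0.972, -0.0], [0.002, -0.0, -1.0]]
ft_force: [0.0, -0.0, 0.3]
width: 0.0344
```

```bash
python3 look.py 19
```

```text
[0.5215 0.0638 0.0023] [ 0.0301 -0.0491  0.2834] 0.03441275427183967 20.45
```

View pics/wr19.png

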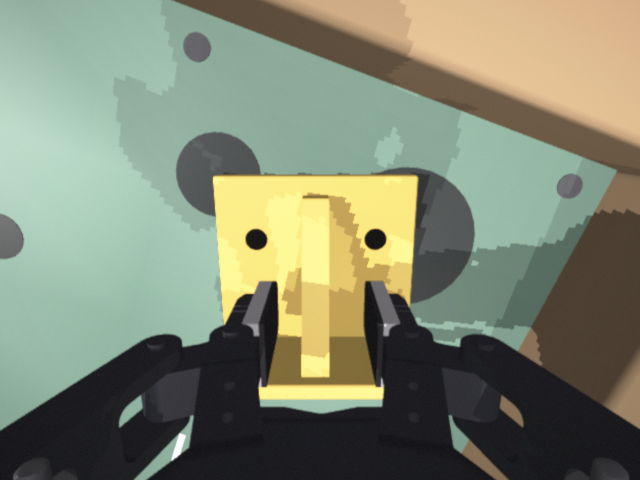

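View pics/side19.png

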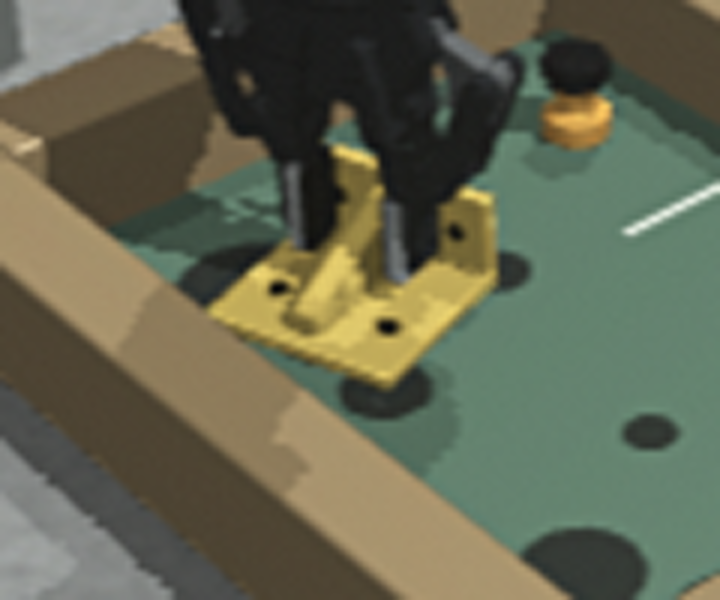

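drive_tool([
  [0,-0.002,0.001,0,0,0,-0.2],
  [0,0,0,0,0,0,-0.6],
  [0,0,0,0,0,0,-1],
  [0,0,0,0,0,0,-1],
  [0,0,0,0,0,0,-1],
  [0,0,0,0,0,0,-1],
])

```text
time: 21.15
eef_pos: [0.5231, 0.062, 0.0026]
tool_rot: [[-0.972, -0.235, 0.001], [-0.235, 0.972, 0.0], [-0.001, 0.0, -1.0]]
ft_force: [-0.8, -0.7, 5.6]
width: 0.0084
```

```bash
python3 look.py 20
python3 - <<'E'
from h import *
s=ctrl.state();print(s['eef_pos'],s['tool_rot'],s['ft_force'],s['ft_torque'])
E
```

```text
[0.5231 0.062  0.0026] [-0.7575 -0.7062  5.5683] 0.008383111458128558 21.15
[0.52313737 0.06201909 0.00260273] [[-9.72063732e-01 -2.34714874e-01  1.01424366e-03]
 [-2.34714683e-01  9.72064260e-01  3.04905221e-04]
 [-1.05747580e-03  5.83294282e-05 -9.99999439e-01]] [-2.12640241 -0.40869921  5.85689614] [-0.15468207  0.23632025 -0.00131847]
```

View pics/wr20.png

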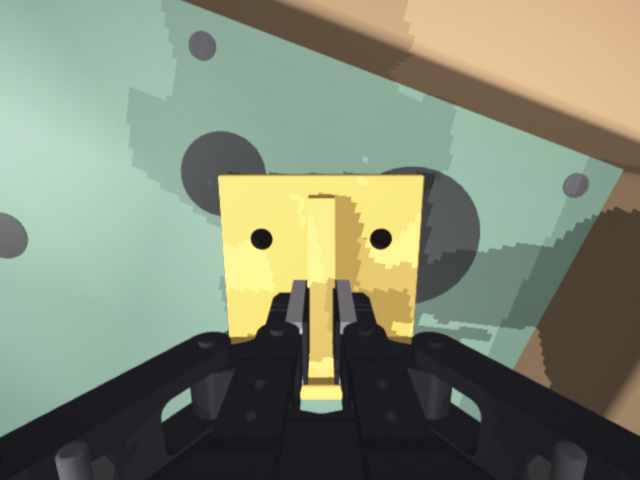

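View pics/side20.png

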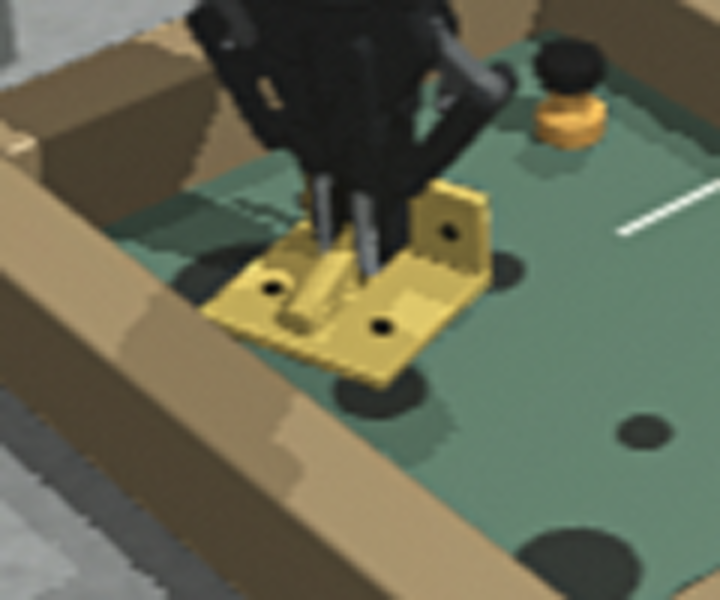

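drive_tool([
  [0,0,-0.0015,0,0,0,-1],
  [0,0,0,0,0,4,-1],
  [0,0,0,0,0,5,-1],
  [0,0,0,0,0,5,-1],
  [0,0,0,0,0,4,-1],
  [0,0,0,0,0,1.5,-1],
  [0,0,0,0,0,0,-1],
])

```text
time: 21.95
eef_pos: [0.5217, 0.0627, 0.0027]
tool_rot: [[-0.995, 0.102, -0.001], [0.102, 0.995, 0.0], [0.001, -0.0, -1.0]]
ft_force: [-0.8, 0.9, -4.0]
width: 0.0086
```

drive_tool([
  [-0.004,-0.0025,0,0,0,0,-1],
  [-0.008,-0.0054,0,0,0,0,-1],
  [-0.008,-0.0054,0,0,0,0,-1],
  [-0.008,-0.0054,0,0,0,0,-1],
  [-0.008,-0.0054,0,0,0,0,-1],
  [-0.008,-0.0054,0,0,0,0,-1],
  [-0.008,-0.0054,0,0,0,0,-1],
  [-0.008,-0.0054,0,0,0,0,-1],
])

```text
time: 22.75
eef_pos: [0.5785, 0.0152, 0.0031]
tool_rot: [[-0.995, 0.103, -0.0], [0.103, 0.995, -0.0], [0.0, -0.0, -1.0]]
ft_force: [-0.1, -0.4, -4.8]
width: 0.0087
```

drive_tool([
  [-0.008,-0.0054,0,0,0,0,-1],
  [-0.008,-0.0054,0,0,0,0,-1],
  [-0.008,-0.0054,0,0,0,0,-1],
  [-0.008,-0.0054,0,0,0,0,-1],
  [-0.008,-0.0054,0,0,0,0,-1],
  [-0.008,-0.0054,0,0,0,0,-1],
  [-0.004,-0.0025,0,0,0,0,-1],
  [0,0,0,0,0,0,-1],
])

```text
time: 23.55
eef_pos: [0.6269, -0.0252, 0.0034]
tool_rot: [[-0.995, 0.104, 0.001], [0.104, 0.995, -0.001], [-0.001, -0.0, -1.0]]
ft_force: [-0.7, 0.3, -4.9]
width: 0.0083
```

```bash
python3 look.py 21
python3 - <<'E'
from h import *
s=ctrl.state();p=viewer.camera('wrist');save(p,'w21');print(s['eef_pos'],s['tool_rot'],s['ft_force'],s['ft_torque'])
import pickle;pickle.dump((p,s['eef_pos'],s['tool_rot']),open('p21.pkl','wb'))
E
```

```text
[ 0.6269 -0.0252  0.0034] [-0.6562  0.3247 -4.8697] 0.00832140072022637 23.55
[ 0.62569531 -0.02383233  0.00302576] [[-9.94686107e-01  1.02948990e-01 -1.02636831e-03]
 [ 1.02948492e-01  9.94686549e-01  5.26727203e-04]
 [ 1.07514078e-03  4.18265162e-04 -9.99999335e-01]] [-0.40857836 -0.67938858 -5.20841694] [-0.05033331  0.00138722  0.00565014]
```

View pics/w21.png

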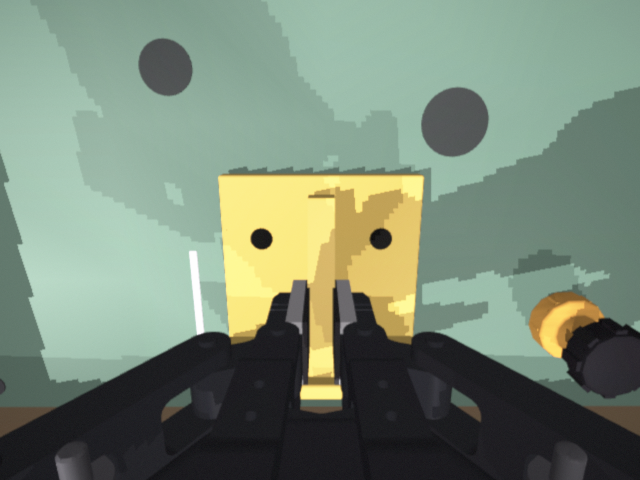

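View pics/side21.png

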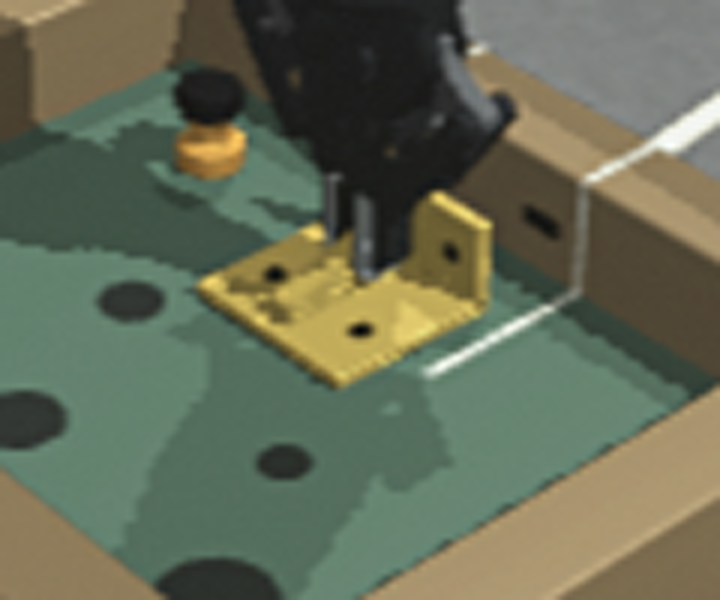

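Run:
```python
from h import *
np.set_printoptions(precision=4,suppress=True)
import pickle;p,e,R=pickle.load(open('p21.pkl','rb'))
im=cv2.cvtColor(p['image'],cv2.COLOR_RGB2BGR)
cv2.imwrite('pics/w21z.png',cv2.resize(im[160:360,170:270],None,fx=4,fy=4,interpolation=cv2.INTER_CUBIC))
for n,q,z in [('line near end',(193,252),.01),('line',(200,333),.01),('bl',(219,175),.0165),('br',(424,175),.0165),('bl2',(229,335),.0165),('br2',(414,335),.0165)]:
  x=ray(p,q,z);print(n,(x-e)@R,x)
```

```text
line near end [ 0.0163 -0.0536 -0.007 ] [ 0.604  -0.0755  0.01  ]
line [-0.0217 -0.0538 -0.007 ] [ 0.6417 -0.0796  0.01  ]
bl [ 0.0493 -0.0388 -0.0134] [ 0.5727 -0.0573  0.0165]
br [ 0.0493  0.0395 -0.0134] [0.5807 0.0205 0.0165]
bl2 [-0.0189 -0.0392 -0.0135] [ 0.6405 -0.0648  0.0165]
br2 [-0.019   0.0401 -0.0135] [0.6487 0.0141 0.0165]
```

View pics/w21z.png

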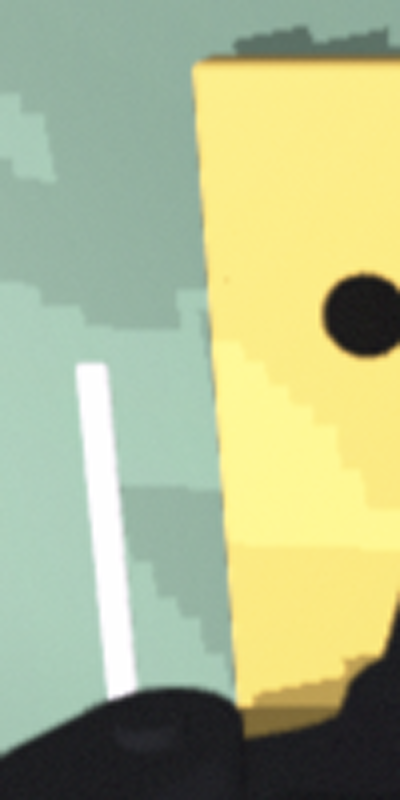

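drive_tool([
  [-0.003,-0.001,0,0,0,0,-1],
  [-0.004,-0.0015,0,0,0,0,-1],
  [-0.004,-0.0015,0,0,0,0,-1],
  [-0.004,-0.0015,0,0,0,0,-1],
  [-0.004,-0.0015,0,0,0,0,-1],
  [-0.003,-0.0006,0,0,0,0,-1],
  [0,0,0.001,0,0,0,-1],
  [0,0,0,0,0,0,-1],
])

```text
time: 24.5
eef_pos: [0.6481, -0.0343, 0.0027]
tool_rot: [[-0.995, 0.103, 0.001], [0.103, 0.995, -0.0], [-0.001, -0.0, -1.0]]
ft_force: [1.6, -1.0, -2.7]
width: 0.0086
```

```bash
python3 look.py 22
python3 - <<'E'
from h import *
s=ctrl.state();p=viewer.camera('wrist');save(p,'w22');print(s['eef_pos'],s['tool_rot'],s['ft_force'],s['ft_torque'])
import pickle;pickle.dump((p,s['eef_pos'],s['tool_rot']),open('p22.pkl','wb'))
q=viewer.camera('scene');u=proj(q,s['eef_pos']).astype(int)
cv2.imwrite('pics/sc22.png',cv2.resize(cv2.cvtColor(q['image'],cv2.COLOR_RGB2BGR)[u[1]-50:u[1]+50,u[0]-60:u[0]+60],None,fx=6,fy=6,interpolation=cv2.INTER_CUBIC))
E
```

```text
[ 0.6481 -0.0343  0.0027] [ 1.6014 -1.0168 -2.7212] 0.008643177983187962 24.5
[ 0.64787978 -0.03420699  0.00272724] [[-9.94676924e-01  1.03034117e-01  1.33734279e-03]
 [ 1.03033953e-01  9.94677821e-01 -1.91229786e-04]
 [-1.34992840e-03 -5.24201417e-05 -9.99999087e-01]] [ 1.53302642 -1.16725863 -3.36747849] [-0.12545085 -0.1734178  -0.04769188]
```

View pics/w22.png

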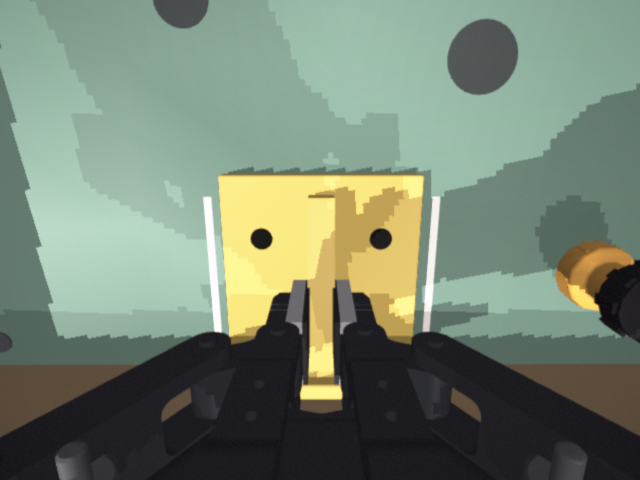

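View pics/sc22.png

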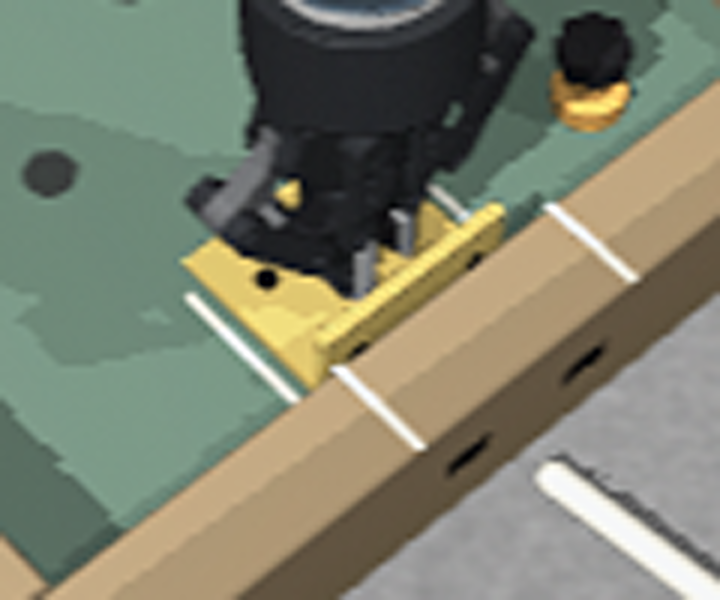

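```bash
cat > meas.py <<'E'
from h import *
import pickle,sys
np.set_printoptions(precision=4,suppress=True)
p,e,R=pickle.load(open(sys.argv[1],'rb'))
im=p['image'].astype(float)
r0,r1,r2=[int(a) for a in sys.argv[2:5]]
out=[]
for r in range(r0,r1,r2):
    row=im[r]; blue=row[:,2]; 
    res=[]
    for a,b in((195,224),(424,450)):
        w=np.clip(blue[a:b]-190,0,None); res.append((w*np.arange(a,b)).sum()/w.sum())
    y=row[:,0]-row[:,2]   # yellow
    m=np.where(y>50)[0]; 
    def sub(i,s):
        hi=y[i+s*3]; lo=y[i-s*3]; t=(hi+lo)/2; ks=np.arange(i-s*3,i+s*4,s); v=y[ks]
        return np.interp(t,v,ks) 
    l,rr=sub(m[0],1),sub(m[-1],-1)
    P=[(ray(p,(c,r),z)-e)@R for c,z in((res[0],.01),(l,.016),(rr,.016),(res[1],.01))]
    q=[v[1]*1000 for v in P]; out.append(q)
    print(r,np.round([res[0],l,rr,res[1]],1),np.round(q,2),'offset of bracket from mid',round((q[1]+q[2])/2-(q[0]+q[3])/2,2), 'w',round(q[2]-q[1],1),round(q[3]-q[0],1),'x',P[0][0].round(4))
E
python3 meas.py p22.pkl 205 325 12
python3 - <<'E'
from h import *
import pickle
p,e,R=pickle.load(open('p22.pkl','rb'))
for q,z in [((208,197.5),.01),((436,197.5),.01),((320,176),.016)]: print((ray(p,q,z)-e)@R)
E
```

```text
205 [207.4 219.4 421.8 435.1] [-45.9  -39.41  39.52  46.54] offset of bracket from mid -0.27 w 78.9 92.4 x 0.0365
217 [208.4 220.4 420.8 434.4] [-45.87 -39.36  39.49  46.62] offset of bracket from mid -0.31 w 78.9 92.5 x 0.0315
229 [209.3 221.3 419.9 433.5] [-45.86 -39.33  39.44  46.66] offset of bracket from mid -0.34 w 78.8 92.5 x 0.0264
241 [209.8 222.2 419.  432.5] [-46.05 -39.35  39.44  46.66] offset of bracket from mid -0.25 w 78.8 92.7 x 0.0212
253 [210.9 222.8 628.1 431.6] [-46.   -39.44 124.28  46.7 ] offset of bracket from mid 42.07 w 163.7 92.7 x 0.016
265 [212.  223.6 627.  430.8] [-45.95 -39.45 124.93  46.74] offset of bracket from mid 42.34 w 164.4 92.7 x 0.0106
277 [213.2 224.5 606.9 429.8] [-45.86 -39.42 117.78  46.75] offset of bracket from mid 38.73 w 157.2 92.6 x 0.0052
289 [214.2 225.4 599.4 428.8] [-45.8  -39.39 115.72  46.73] offset of bracket from mid 37.7 w 155.1 92.5 x -0.0004
301 [215.2 226.5 594.3 427.9] [-45.78 -39.32 114.61  46.78] offset of bracket from mid 37.14 w 153.9 92.6 x -0.006
313 [216.1 227.4 414.1 427. ] [-45.8  -39.29  39.53  46.81] offset of bracket from mid -0.39 w 78.8 92.6 x -0.0118
[ 0.03954235 -0.04540284 -0.00732376]
[ 0.03957099  0.04664429 -0.00732862]
[ 0.04894043 -0.0001918  -0.01333882]
```

drive_tool([
  [0,0.0003,0.001,0,0,0,-1],
  [-0.0015,0,0.0003,0,0,0,-1],
  [-0.002,0,0,0,0,0,-1],
  [-0.002,0,0,0,0,0,-1],
  [-0.0015,0,0,0,0,0,-1],
  [-0.001,0,0,0,0,0,-1],
  [-0.0005,0,0,0,0,0,-1],
  [0,0,0,0,0,0,-1],
])

```text
time: 25.5
eef_pos: [0.6535, -0.0344, 0.0027]
tool_rot: [[-0.995, 0.103, -0.005], [0.103, 0.995, 0.002], [0.005, 0.001, -1.0]]
ft_force: [-7.1, 0.4, 11.1]
width: 0.0082
```

drive_tool([
  [-0.0005,0,0,0,0,0,-1],
  [-0.0005,0,0,0,0,0,-1],
  [0,0,0,0,0,0,-1],
])

```text
time: 25.8
eef_pos: [0.6543, -0.0345, 0.0027]
tool_rot: [[-0.995, 0.103, -0.005], [0.103, 0.995, 0.002], [0.006, 0.001, -1.0]]
ft_force: [-7.3, 0.6, 10.3]
width: 0.0083
```

drive_tool([
  [-0.0005,0,0,0,0,0,-1],
  [-0.0005,0,0,0,0,0,-1],
  [0,0,0,0,0,0,-1],
])

```text
time: 26.1
eef_pos: [0.6554, -0.0345, 0.0027]
tool_rot: [[-0.995, 0.103, -0.005], [0.103, 0.995, 0.002], [0.005, 0.001, -1.0]]
ft_force: [-8.8, 0.7, 10.0]
width: 0.0085
```

drive_tool([
  [0,0,-0.0009,0,0,0,-1],
  [0,0,0,0,0,0,-1],
  [0,0,0,0,0,0,-1],
])

```text
time: 26.4
eef_pos: [0.6562, -0.0345, 0.0027]
tool_rot: [[-0.995, 0.103, -0.003], [0.103, 0.995, 0.001], [0.004, 0.001, -1.0]]
ft_force: [-5.7, 0.6, 7.8]
width: 0.0085
```

drive_tool([
  [-0.0005,0,0,0,0,0,-1],
  [-0.0005,0,0,0,0,0,-1],
  [0,0,0,0,0,0,-1],
])

```text
time: 26.7
eef_pos: [0.6572, -0.0346, 0.0027]
tool_rot: [[-0.995, 0.103, -0.004], [0.103, 0.995, 0.001], [0.004, 0.001, -1.0]]
ft_force: [-5.6, 0.6, 7.5]
width: 0.0084
```

```bash
python3 look.py 23
python3 - <<'E'
from h import *
s=ctrl.state();p=viewer.camera('wrist');save(p,'w23');print(s['eef_pos'],s['tool_rot'],s['ft_force'],s['ft_torque'])
import pickle;pickle.dump((p,s['eef_pos'],s['tool_rot']),open('p23.pkl','wb'))
q=viewer.camera('scene');u=proj(q,s['eef_pos']).astype(int)
cv2.imwrite('pics/sc23.png',cv2.resize(cv2.cvtColor(q['image'],cv2.COLOR_RGB2BGR)[u[1]-50:u[1]+50,u[0]-60:u[0]+60],None,fx=6,fy=6,interpolation=cv2.INTER_CUBIC))
E
python3 meas.py p23.pkl 205 325 12
```

```text
[ 0.6572 -0.0346  0.0027] [-5.613   0.5575  7.469 ] 0.008388474078498407 26.7
[ 0.65714626 -0.03461298  0.00267147] [[-9.94665623e-01  1.03089094e-01 -3.59693036e-03]
 [ 1.03084921e-01  9.94671673e-01  1.32738960e-03]
 [ 3.71460413e-03  9.49519521e-04 -9.99992650e-01]] [-6.36280307  0.32647106  6.9662315 ] [ 0.03230863  1.21870284 -0.02410384]
205 [206.1 219.5 421.9 434. ] [-46.44 -39.44  39.62  46.15] offset of bracket from mid 0.23 w 79.1 92.6 x 0.0364
217 [207.1 220.5 420.8 433.1] [-46.42 -39.36  39.52  46.15] offset of bracket from mid 0.21 w 78.9 92.6 x 0.0314
229 [208.1 221.4 629.1 432.1] [-46.41 -39.35 122.73  46.13] offset of bracket from mid 41.83 w 162.1 92.5 x 0.0263
241 [209.4 222.1 628.  431.1] [-46.23 -39.37 123.33  46.11] offset of bracket from mid 42.04 w 162.7 92.3 x 0.0212
253 [209.4 222.8 610.2 430.1] [-46.63 -39.44 117.18  46.1 ] offset of bracket from mid 39.13 w 156.6 92.7 x 0.0159
265 [210.8 223.6 602.6 429.3] [-46.47 -39.47 115.08  46.13] offset of bracket from mid 37.98 w 154.5 92.6 x 0.0106
277 [211.9 224.4 596.5 428.4] [-46.36 -39.47 113.58  46.18] offset of bracket from mid 37.15 w 153.1 92.5 x 0.0051
289 [213.  225.4 603.5 427.5] [-46.33 -39.38 117.51  46.19] offset of bracket from mid 39.13 w 156.9 92.5 x -0.0004
301 [213.8 226.4 415.4 426.8] [-46.36 -39.33  39.7   46.3 ] offset of bracket from mid 0.22 w 79.0 92.7 x -0.006
313 [214.8 227.2 413.9 425.9] [-46.36 -39.35  39.44  46.31] offset of bracket from mid 0.07 w 78.8 92.7 x -0.0117
```

View pics/w23.png

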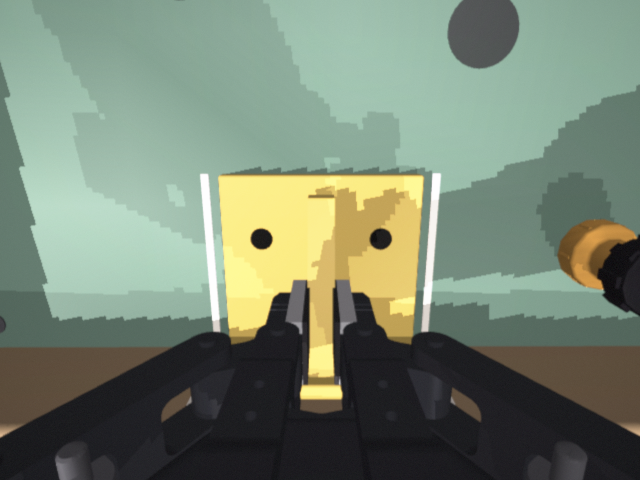

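View pics/sc23.png

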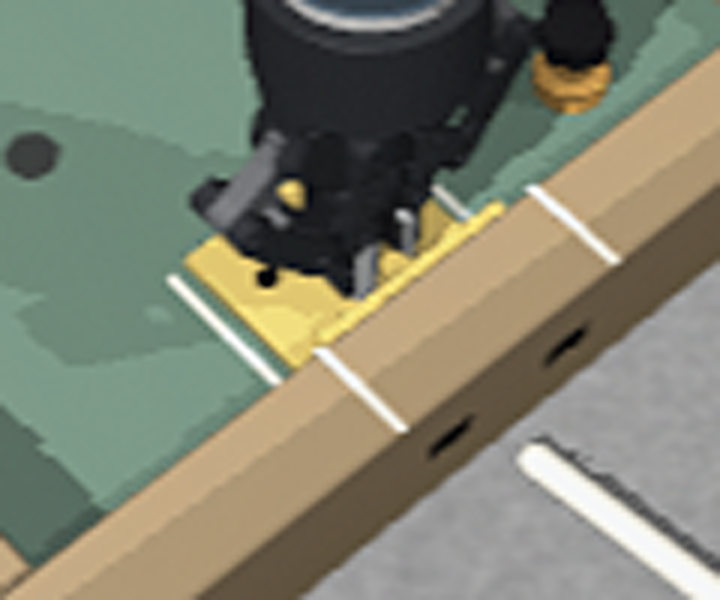

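drive_tool([
  [0,-0.0002,-0.0012,0,0,0,-1],
  [0,0,0,0,0,0,-1],
  [-0.0005,0,0,0,0,0,-1],
  [-0.0005,0,0,0,0,0,-1],
  [0,0,0,0,0,0,-1],
])

```text
time: 27.4
eef_pos: [0.6596, -0.0349, 0.0027]
tool_rot: [[-0.995, 0.103, -0.0], [0.103, 0.995, 0.0], [0.0, 0.0, -1.0]]
ft_force: [-2.3, 0.6, -1.5]
width: 0.0084
```

drive_tool([
  [-0.0005,0,0,0,0,0,-1],
  [0,0,0,0,0,0,-1],
  [0,0,0,0,0,0,-1],
])

```text
time: 27.7
eef_pos: [0.6603, -0.0351, 0.0027]
tool_rot: [[-0.995, 0.103, 0.0], [0.103, 0.995, 0.0], [-0.0, 0.0, -1.0]]
ft_force: [-1.3, 1.0, -2.6]
width: 0.0083
```

drive_tool([
  [-0.0005,0,0,0,0,0,-1],
  [0,0,0,0,0,0,-1],
  [0,0,0,0,0,0,-1],
])

```text
time: 28.0
eef_pos: [0.6602, -0.0351, 0.0027]
tool_rot: [[-0.995, 0.103, -0.001], [0.103, 0.995, 0.0], [0.001, 0.0, -1.0]]
ft_force: [-3.5, -0.7, -2.8]
width: 0.0086
```

drive_tool([
  [-0.0005,0,0,0,0,0,-1],
  [0,0,0,0,0,0,-1],
  [0,0,0,0,0,0,-1],
])

```text
time: 28.3
eef_pos: [0.6602, -0.035, 0.0027]
tool_rot: [[-0.995, 0.103, -0.002], [0.103, 0.995, 0.0], [0.002, 0.0, -1.0]]
ft_force: [-3.8, 1.9, -1.1]
width: 0.0083
```

```bash
python3 - <<'E'
from h import *
s=ctrl.state();p=viewer.camera('wrist');save(p,'w24');print(s['eef_pos'],s['ft_force'],s['ft_torque'])
import pickle;pickle.dump((p,s['eef_pos'],s['tool_rot']),open('p24.pkl','wb'))
E
python3 meas.py p24.pkl 205 325 12 | grep -v "w 1"
```

```text
[ 0.66021021 -0.0350491   0.00272118] [-3.82323471  1.93335158 -1.08322967] [0.20190607 0.84786918 0.10448795]
205 [206.5 219.5 421.7 434.1] [-46.3  -39.45  39.54  46.17] offset of bracket from mid 0.11 w 79.0 92.5 x 0.0364Traceback (most recent call last):
  File "meas.py", line 18, in <module>
    l,rr=sub(m[0],1),sub(m[-1],-1)
                     ~~~^^^^^^^^^^
  File "meas.py", line 16, in sub
    hi=y[i+s*3]; lo=y[i-s*3]; t=(hi+lo)/2; ks=np.arange(i-s*3,i+s*4,s); v=y[ks]
                    ~^^^^^^^
IndexError: index 641 is out of bounds for axis 0 with size 640
```

View pics/w24.png

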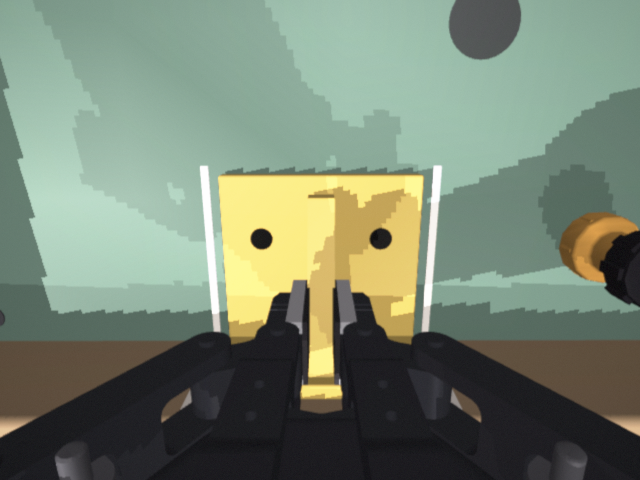

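drive_tool([
  [-0.0005,0,0.0002,0,0,0,-1],
  [-0.0005,0,0,0,0,0,-1],
  [0,0,0,0,0,0,-1],
  [0,0,0,0,0,0,-1],
])

```text
time: 28.75
eef_pos: [0.6602, -0.0351, 0.0027]
tool_rot: [[-0.995, 0.103, -0.004], [0.103, 0.995, 0.001], [0.004, 0.001, -1.0]]
ft_force: [-7.3, 1.1, 1.9]
width: 0.0083
```

drive_tool([
  [-0.0005,0,0.0001,0,0,0,-1],
  [-0.0005,0,0,0,0,0,-1],
  [0,0,0,0,0,0,-1],
  [0,0,0,0,0,0,-1],
])

```text
time: 29.15
eef_pos: [0.6601, -0.035, 0.0027]
tool_rot: [[-0.995, 0.103, -0.006], [0.103, 0.995, 0.002], [0.007, 0.001, -1.0]]
ft_force: [-9.5, 1.9, 3.9]
width: 0.0082
```

drive_tool([
  [-0.0005,0,0,0,0,0,-1],
  [-0.0003,0,0,0,0,0,-1],
  [0,0,0,0,0,0,-1],
  [0,0,0,0,0,0,-1],
  [0,0,0,0,0,0,-1],
])

```text
time: 29.65
eef_pos: [0.6601, -0.035, 0.0027]
tool_rot: [[-0.995, 0.103, -0.008], [0.103, 0.995, 0.002], [0.008, 0.001, -1.0]]
ft_force: [-11.4, 2.4, 5.4]
width: 0.0083
```

```bash
python3 look.py 25
python3 - <<'E'
from h import *
np.set_printoptions(precision=3,suppress=True)
p=viewer.camera('wrist');s=ctrl.state();save(p,'w25');print(s['eef_pos'],s['tool_rot'],s['ft_force'],s['ft_torque'])
import pickle;pickle.dump((p,s['eef_pos'],s['tool_rot']),open('p25.pkl','wb'))
for i in range(4):
  q=viewer.camera('scene');s=ctrl.state();print(s['time'],s['ft_force'],s['eef_pos'])
save(q,'sc25f')
u=proj(q,s['eef_pos']).astype(int)
cv2.imwrite('pics/sc25.png',cv2.resize(cv2.cvtColor(q['image'],cv2.COLOR_RGB2BGR)[u[1]-50:u[1]+50,u[0]-60:u[0]+60],None,fx=6,fy=6,interpolation=cv2.INTER_CUBIC))
E
python3 meas.py p25.pkl 180 230 6 | grep -v "w 1"
```

```text
[ 0.6601 -0.035   0.0027] [-11.3746   2.3799   5.4154] 0.008266555025811343 29.65
[ 0.66  -0.035  0.003] [[-0.995  0.103 -0.008]
 [ 0.103  0.995  0.002]
 [ 0.008  0.001 -1.   ]] [-10.79    2.814   5.383] [0.365 2.002 0.081]
29.85 [-11.359   2.784   6.033] [ 0.66  -0.035  0.003]
29.9 [-10.703   1.479   6.471] [ 0.66  -0.035  0.003]
29.95 [-11.048   2.452   5.369] [ 0.66  -0.035  0.003]
30.0 [-11.473   1.727   5.568] [ 0.66  -0.035  0.003]
180 [204.6 217.7 423.2 436. ] [-46.32 -39.5   39.54  46.27] offset of bracket from mid 0.05 w 79.0 92.6 x 0.0465
186 [205.1 218.3 422.8 435.6] [-46.29 -39.4   39.53  46.29] offset of bracket from mid 0.07 w 78.9 92.6 x 0.0441
192 [205.5 218.6 422.4 435.3] [-46.32 -39.46  39.54  46.36] offset of bracket from mid 0.03 w 79.0 92.7 x 0.0417
198 [206.  219.1 422.  434.7] [-46.31 -39.43  39.57  46.29] offset of bracket from mid 0.08 w 79.0 92.6 x 0.0392
204 [206.5 219.5 421.6 434.1] [-46.3  -39.44  39.54  46.23] offset of bracket from mid 0.08 w 79.0 92.5 x 0.0368
210 [207.  219.9 420.9 433.8] [-46.28 -39.43  39.45  46.3 ] offset of bracket from mid 0.0 w 78.9 92.6 x 0.0343Traceback (most recent call last):
  File "meas.py", line 18, in <module>
    l,rr=sub(m[0],1),sub(m[-1],-1)
                     ~~~^^^^^^^^^^
  File "meas.py", line 16, in sub
    hi=y[i+s*3]; lo=y[i-s*3]; t=(hi+lo)/2; ks=np.arange(i-s*3,i+s*4,s); v=y[ks]
                    ~^^^^^^^
IndexError: index 640 is out of bounds for axis 0 with size 640
```

View pics/sc25.png

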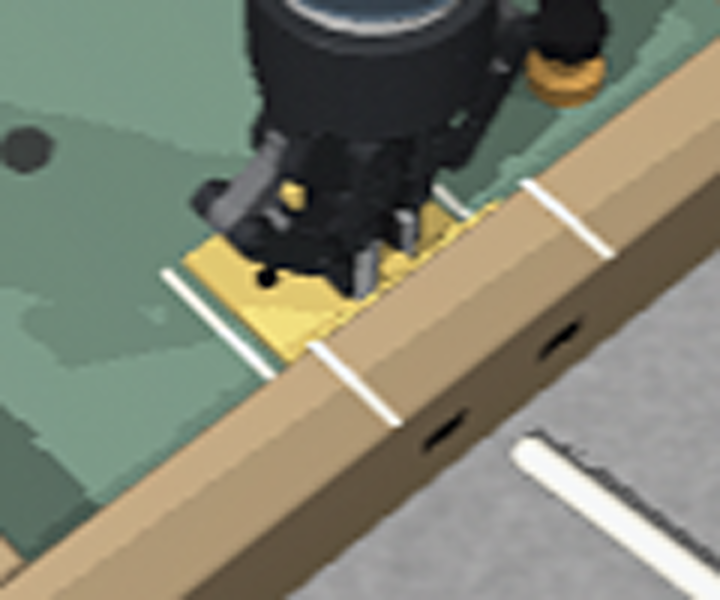

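View pics/sc25f.png

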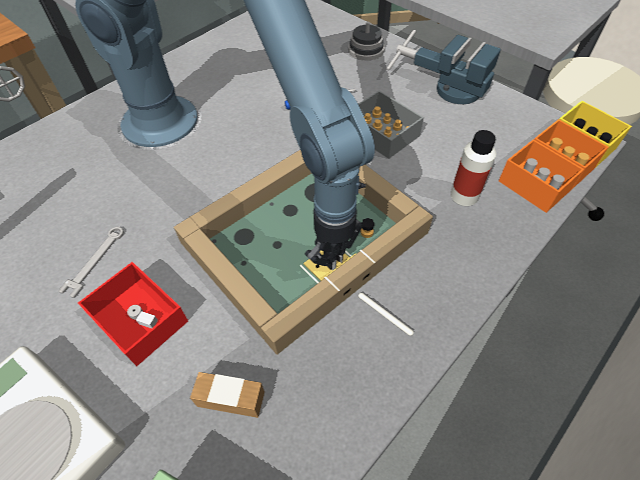

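View pics/side25.png

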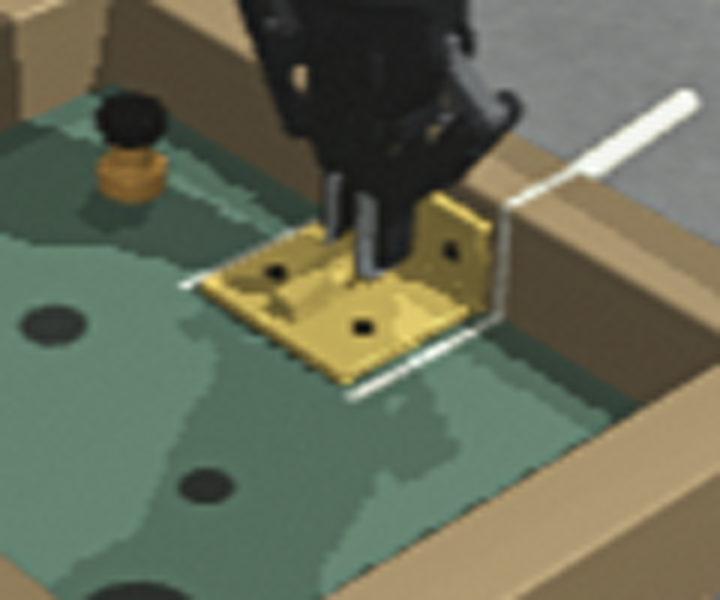

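drive_tool([
  [-0.0005,0,0,0,0,0,-1],
  [-0.0003,0,0,0,0,0,-1],
  [0,0,0,0,0,0,-1],
  [0,0,0,0,0,0,-1],
  [0,0,0,0,0,0,-1],
  [0,0,0,0,0,0,-1],
  [0,0,0,0,0,0,-1],
  [0,0,0,0,0,0,-1],
])

```text
time: 30.8
eef_pos: [0.6601, -0.035, 0.0027]
tool_rot: [[-0.995, 0.103, -0.01], [0.103, 0.995, 0.002], [0.01, 0.001, -1.0]]
ft_force: [-11.9, 1.6, 8.2]
width: 0.0084
```

```bash
python3 - <<'E'
from h import *
np.set_printoptions(precision=4,suppress=True)
p=viewer.camera('wrist');s=ctrl.state();save(p,'w26')
import pickle;pickle.dump((p,s['eef_pos'],s['tool_rot']),open('p26.pkl','wb'))
a=np.deg2rad(-5.95);n=np.array([np.cos(a),np.sin(a),0])
for i in range(6):
  viewer.camera('side');s=ctrl.state();print(s['time'],s['ft_force'],'push',-s['ft_force']@n,s['eef_pos'],s['width'])
E
python3 meas.py p26.pkl 180 213 8 2>/dev/null; python3 -c "
from h import *
p=viewer.camera('side')"
```

```text
30.9 [-12.5163   2.0219   8.0365] push 12.658430709238484 [ 0.6601 -0.035   0.0027] 0.007950469036797695
30.95 [-12.3962   1.8068   7.579 ] push 12.51671940834787 [ 0.66   -0.035   0.0027] 0.008520001856724463
31.0 [-13.2515   2.7052   7.0726] push 13.460579565022893 [ 0.66   -0.035   0.0027] 0.008130626527285398
31.05 [-12.2643   2.4324   6.7549] push 12.450395698737669 [ 0.66   -0.035   0.0027] 0.008327696405032347
31.1 [-12.9873   2.2937   6.8572] push 13.155102701226918 [ 0.66   -0.035   0.0027] 0.008788863277797297
31.15 [-12.7053   2.7703   7.1775] push 12.924007465751295 [ 0.6601 -0.035   0.0027] 0.008320992455795507
180 [204.7 217.7 423.2 435.9] [-46.32 -39.53  39.54  46.24] offset of bracket from mid 0.04 w 79.1 92.6 x 0.0465
188 [205.3 218.5 422.6 435.4] [-46.32 -39.45  39.52  46.27] offset of bracket from mid 0.06 w 79.0 92.6 x 0.0433
196 [205.9 219.  422.2 435. ] [-46.31 -39.45  39.56  46.36] offset of bracket from mid 0.03 w 79.0 92.7 x 0.0401
204 [206.5 219.4 421.5 434.1] [-46.32 -39.49  39.53  46.23] offset of bracket from mid 0.07 w 79.0 92.6 x 0.0368
212 [207.2 220.1 420.8 433.4] [-46.29 -39.43  39.46  46.19] offset of bracket from mid 0.07 w 78.9 92.5 x 0.0335
```

View pics/w26.png

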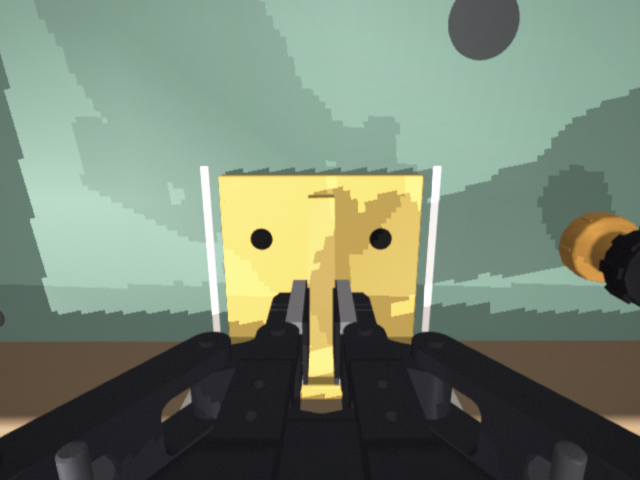

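Both white lines show evenly beside the bracket: left line to edge about 13 px, right line to edge about 13 px. The near edge at row 176 is parallel to the rail. The push is steady at about 12.5–13 N, so I'm handing in.

Run:
```python
from h import *
print(ctrl.job_done()); s=ctrl.state(); print(s['time'],s['ft_force'])
```

```text
the job is handed in; nothing more can be done
None
the job is handed in; nothing more can be done
```

The drill slug and then the bar offcut went into the red tray. I then pinched the bracket by its web, turned it square, slid it to the rail and left the gripper pressing it there. I handed the job in at about 31 s.

**Last checks**
- **Position:** the bracket sits within about 0.1 mm of midway between the paint lines, and parallel to them as far as the wrist picture shows.
- **Contact:** the forward motion stopped against the rail, and the side picture shows the flange flush. I could not measure directly that the base lies flat. The gripper tilted about 0.6° under load.
- **Push:** the wrist reads a steady 12.5–13.5 N toward the rail. It also reads about 7 N downward, so friction on the panel takes part of that. The push on the rail itself is probably about 8–13 N, by estimate.
- **Scrap:** both pieces show inside the red tray in the final scene picture.
- **Other items:** I did not touch the valve, spray can, marker or bolt box, and they look unmoved in the pictures.

**What went wrong or disagreed**
- **Finger length:** the shut fingertips turned out to be about 20 mm behind the stated tool point. My first two grips on the slug therefore closed above it, and one pressed its top with about 6 N, before the third held it.
- **Camera reading:** my first high wrist view was about 4.5 mm off sideways, so I placed everything from closer views.
- **Sliding force:** I lowered the bracket slightly too hard while sliding it, so the downward force briefly reached about 11 N. I eased that off before it touched the rail.

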